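# Make up two balance-check kits and restock the vial lane, oldest first

## Task

Make up the two balance-check kits: the larger tray gets the oldest reference vial, the one at the front of the stock lane (the end with the low lip), and the larger brass weight; the smaller tray already has its vial and gets the smaller weight; vials stand in the round cut-outs, weights in the square ones. Leave the lane stocked first-in-first-out: the old vial that stood behind brought forward to the front end, close to the lip, and the new vial from the table standing behind it. Nothing may be left leaning or in hand, and no vial may be tipped over on the way.

Things in the scene. Friction and masses are not known exactly. Their poses are not given: they have to be found in the camera images.
- kit_large: Larger kit tray, fixed: black-over-grey foam in a metal rim (top 9.5 mm), 90 x 160 mm, long along its y. Origin: centre of its underside. Cut-outs, floor 3 mm above the underside, foam top at 8: round, 38 mm across, for the vial, at x +16, y +38 mm; square, 40 mm, for the weight, at x +16, y -38; long slot at x -27 with forceps already in it (fixed, under 10 mm high).
- kit_small: Smaller kit tray, fixed: same make, 60 x 118 mm, long along its y, no forceps. Origin: centre of its underside. Cut-outs, floor 3 mm above the underside, foam top at 8: round, 38 mm across, at x 0, y +30 mm, where a vial already stands; square, 36 mm, for the weight, at x 0, y -30 mm, empty.
- lane: Stock lane, fixed: sheet-metal channel for two vials one behind the other. Origin: centre of its underside, middle of the inside. Inside 70 mm long (x -35 to +35) and 33 mm wide (y); floor 3 mm, side walls 2.5 mm thick, 22 mm high (rolled top edge). Front end (-x): lip 12 mm high with a blank paper strip. Rear (+x): back wall 30 mm high, then a foot flange.
- vial_front: Oldest vial: the one nearer the lane's front lip at the start, clear glass screw-cap vial with white cap, brown filling, 21 mm in diameter, 52 mm tall (glass up to 45 mm, cap above that; hold it round the glass or cap), about 20 g. Origin: centre of its underside, z up. 
- vial_rear: Next oldest vial: the one nearer the lane's back wall at the start, clear glass screw-cap vial with white cap, brown filling, 21 mm in diameter, 52 mm tall (glass up to 45 mm, cap above that; hold it round the glass or cap), about 20 g. Origin: centre of its underside, z up. 
- vial_new: New vial: the one standing by itself on the table among the two weights (the tiny vials at the far left corner are not stock), clear glass screw-cap vial with white cap, olive filling, 21 mm in diameter, 58 mm tall (glass up to 50 mm, cap above that; hold it round the glass or cap), about 20 g. Origin: centre of its underside, z up. 
- vial_in_kit: The vial that stands in the smaller kit tray from the start, clear glass screw-cap vial with white cap, brown filling, 21 mm in diameter, 52 mm tall (glass up to 45 mm, cap above that; hold it round the glass or cap), about 20 g. Origin: centre of its underside, z up. 
- weight_large: Larger brass weight, standing on the table: round body 22 mm in diameter with a knob on top, 30 mm tall, 100 g; take it round the straight body (2 to 17 mm above its underside) from above. Origin: centre of its underside, z up.
- weight_small: Smaller brass weight, standing on the table: round body 18 mm in diameter with a knob on top, 24 mm tall, 50 g; take it round the straight body (2 to 14 mm above its underside) from above. Origin: centre of its underside, z up.
- gooseneck_lamp: Fixed desk lamp that stands across the middle of the table, to be lifted over or passed round: black neck up to 202 mm high, foot at the far end, small head at the near end 40 mm above the table. It reaches 250 mm either way along x and 106 mm either way along y from its origin.

How it is judged:
At the end, for the whole second after the job is handed in: Larger tray: front vial in the round, larger weight in the square cut-out; smaller tray: its vial still in the round, smaller weight in the square (each within 11 mm). Lane: old vial within 15 mm of the lip, new vial in the rear half. All down on the floor, upright within 0.1 rad, at rest (x of vial_front in the frame of kit_large between 0.005 and 0.027 m and y of vial_front in the frame of kit_large between 0.027 and 0.049 m and z of vial_front in the frame of kit_large between -0.002 and 0.007 m and angle between each of vial_front, weight_large, weight_small, vial_in_kit, vial_rear, vial_new's own z axis and vertical below 0.1 rad and linear speed of each of vial_front, weight_large, weight_small, vial_in_kit, vial_rear, vial_new below 0.02 m/s and x of weight_large in the frame of kit_large between 0.005 and 0.027 m and y of weight_large in the frame of kit_large between -0.049 and -0.027 m and z of weight_large in the frame of kit_large between -0.002 and 0.007 m and x of weight_small in the frame of kit_small between -0.011 and 0.011 m and y of weight_small in the frame of kit_small between -0.041 and -0.019 m and z of weight_small in the frame of kit_small between -0.002 and 0.007 m and x of vial_in_kit in the frame of kit_small between -0.011 and 0.011 m and y of vial_in_kit in the frame of kit_small between 0.019 and 0.041 m and z of vial_in_kit in the frame of kit_small between -0.002 and 0.007 m and x of vial_rear in the frame of lane between -0.036 and -0.01 m and y of vial_rear in the frame of lane between -0.012 and 0.012 m and z of vial_rear in the frame of lane between -0.002 and 0.007 m and x of vial_new in the frame of lane between 0.001 and 0.036 m and y of vial_new in the frame of lane between -0.012 and 0.012 m and z of vial_new in the frame of lane between -0.002 and 0.007 m); the robot touches nothing.
It fails at once if a vial was tipped over (angle between any of vial_front, vial_rear, vial_new, vial_in_kit's own z axis and vertical above 0.7 rad).
It also fails if it takes over 125 s, if anything falls off the work surface, if the arm or the gripper's body presses on something with over 40 N, if the wrist force passes 120 N, or if a joint passes its speed limit or range.

## Robot

A 6-joint arm with a two-finger parallel gripper is mounted at the origin on a cart in front of the work surface, level with it; the furniture and walls round the work are solid. World frame = base frame: x ahead of the robot, y to its left, z up, the work surface at z = 0. Lengths are in m, angles in rad, forces in N, time in s.
With the tool pointing down it reaches from about 0.375 to 0.75 m from the base axis. Payload 9 kg.
Tool frame: the origin (TCP) lies between the finger pads; the fingertips stand 17 mm ahead of it and the grasp point (between the pads) lies 2 mm behind it; z points along the fingers, y is the direction in which the jaws open and shut (so a half turn about z gives the same grasp; the last joint's range is limited). The gripper opens to 85 mm and grips with 20 to 120 N. Pads are 22 mm wide; open, the fingers measure 114 mm over their backs; the gripper's body (76 mm by 85 mm) begins 54 mm behind the grasp point. The pads swing forward as they close: fully open they stand 13 mm farther back than shut.
Start: joints at [-1.354, 0.104, 0.097, 1.564, 0, 1.353], TCP at [0.253, -0.544, 0.248] pointing down, gripper open.
Joint ranges: [-2.99, 2.99], [-0.84, 1.86], [-1.1, 1.16], [-1.84, 2.11], [-1.51, 1.56], [-3.14, 3.14]. Speed limits (rad/s): [2.22, 2.22, 2.57, 3.14, 3.14, 3.14].

## Interface

Orientations are given as a rotation vector (axis times angle).
In Python, from plant import status, cams, robot gives the robot as it stands.
- The arm moves only by the tool carry_out, never from a script. Its argument "motion" is a list of rows, each an object with "translation": the shift along the tool's x, y, z in m, a list of three; "rotation": the turn, a rotation vector about the tool's x, y, z in degrees, a list of three; "fingers": the finger opening in m, from 0 to 0.0854. A call has 1 to 12 rows; each row is the pose to reach, as a shift and turn from the pose measured when the call began, along the tool's axes at that moment; what a row does not reach only later rows make up. A row lasts 1/12 s, in which the tool goes at most 41.7 mm and 7.16 degrees, less where a joint would pass 70% of its speed; a pose out of reach is approached as far as the arm can. A call with a gripper value outside its range is refused whole. The fingers move at their own pace and stop on an object; "squeeze" is the grip in N (left out, the last holds). Time passes only in rows, so rows that repeat a pose let the fingers close. It gives the time, the measured TCP pose, the force and the opening at its end, in the units of the state.
- status.state(): the state, without advancing time (a new reading comes with each control period).
- cams.snapshot(name): name is "scene" or "top"; returns the picture (420x560x3 uint8, red, green, blue); there is no depth.
- cams.camera_model(name): a dict with "K" (3x3 intrinsics, pixels), "rvec" (rotation vector, rad) and "tvec" (3), from world to camera coordinates, as OpenCV has them. Camera axes: x right, y down, z forward; pixel columns grow to the right and rows downward; lengths in m; the calibration is good to about 2 mm. A picture is of the moment at which its call begins. camera_model takes no time and is no camera call.
- robot.close_job(): hands the job in, once; it reports no verdict.
The state is a dict: "clock": time; "joint_pos": joint angles; "qvel": joint speeds; "joint_torque": joint torques, N m; "tool_pos": TCP position; "tool_rot": TCP orientation; "ft_force": force on the tool from outside, world axes, zero at the start; "torque": the same for the moment, N m; "width": opening from 0.0 (shut) to 1.0 (fully open).
Only numpy, scipy, OpenCV 4.12 (cv2) and the standard library are available. Lean on these libraries where they do the work, as an engineer would, in place of code of your own. Each camera call takes 0.05 s, during which the arm holds its last target. There are 200 camera calls.

## Working session

There is one attempt and no reset: what is moved stays moved. The work goes in short steps, Python scripts to look and compute and a tool call to move; the robot and the scene stay as the last step left them, time stands still between calls to the robot, and variables do not carry over. Pictures are saved under pics/ and viewed, about 12 in all and at most 16, crops included, and the job is handed in when it is done.

Besides the shell and the picture viewer there is one more tool, called after "Emit:" by a JSON object that holds its "name" and its "arguments", one argument or row to a line. carry_out: Moves the arm, as the interface text tells. Its arguments: {"type":"object","properties":{"motion":{"type":"array"},"squeeze":{"type":"number"}},"required":["motion"]}

```bash
mkdir -p pics; ls; python3 - <<'E'
from plant import status,cams
import cv2,numpy as np
print(status.state())
for n in("scene","top"):
    im=cams.snapshot(n);cv2.imwrite(f"pics/{n}0.png",cv2.resize(im[:,:,::-1],(800,600),interpolation=cv2.INTER_CUBIC));np.save(f"pics/{n}0.npy",im)
    m=cams.camera_model(n);print(n,m)
    R=cv2.Rodrigues(np.array(m["rvec"]))[0];print(-R.T@np.array(m["tvec"]).ravel(),R[2])
E
```

```text
pics
{'clock': 0.0, 'joint_pos': array([-1.35370083e+00,  1.04748106e-01,  9.64448194e-02,  1.56386378e+00,
        2.96981884e-05,  1.35310859e+00]), 'qvel': array([-3.20523445e-04,  1.95939880e-03, -3.12483070e-04,  9.72435454e-05,
       -2.63368555e-03, -2.79732134e-06]), 'joint_torque': array([-3.84748755e-04, -5.56927478e+01,  5.03654373e+01,  1.67811272e-02,
       -2.03218015e-04,  1.87277777e-06]), 'tool_pos': array([ 0.25268419, -0.54386085,  0.24748026]), 'tool_rot': array([-3.06631164e+00, -6.77293614e-01, -4.72667711e-05]), 'ft_force': array([ 0.22093056, -0.63888976, -0.44839966]), 'torque': array([-0.01643959,  0.0051851 , -0.05658549]), 'width': 0.9997718160463914}
scene {'K': array([[544.83065178,   0.        , 281.45546764],
       [  0.        , 544.83065178, 209.24523381],
       [  0.        ,   0.        ,   1.        ]]), 'rvec': array([ 2.24365966,  0.1337857 , -0.03406169]), 'tvec': array([-0.59833823,  0.00251689,  1.36211354])}
[ 0.69114477 -0.99117271  0.86790774] [-0.07098581  0.77645076 -0.6261671 ]
top {'K': array([[531.29347696,   0.        , 281.26144138],
       [  0.        , 531.29347696, 209.50839889],
       [  0.        ,   0.        ,   1.        ]]), 'rvec': array([ 2.18727417, -2.17718988,  0.0665902 ]), 'tvec': array([0.06508516, 0.58278625, 1.33362122])}
[0.4888786  0.05647182 1.37121483] [ 0.06912588  0.0083495  -0.997573  ]
```

View pics/top0.png

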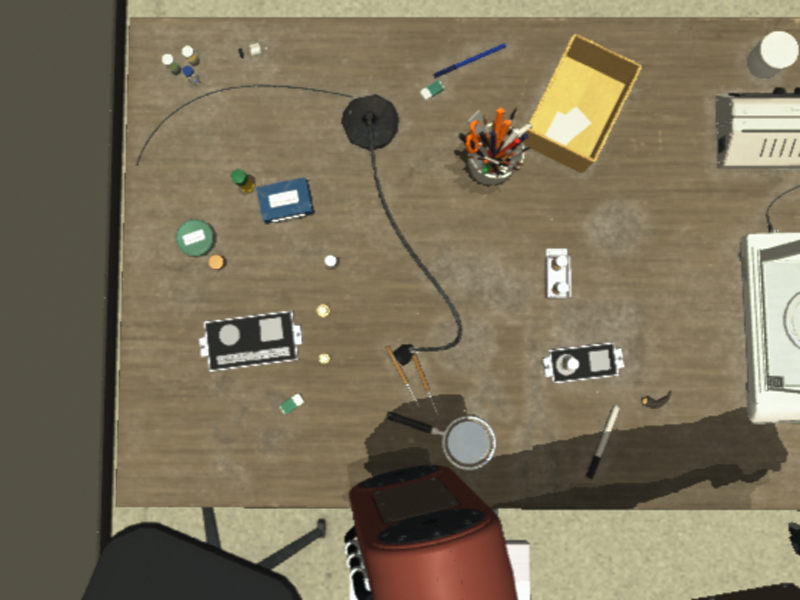

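View pics/scene0.png

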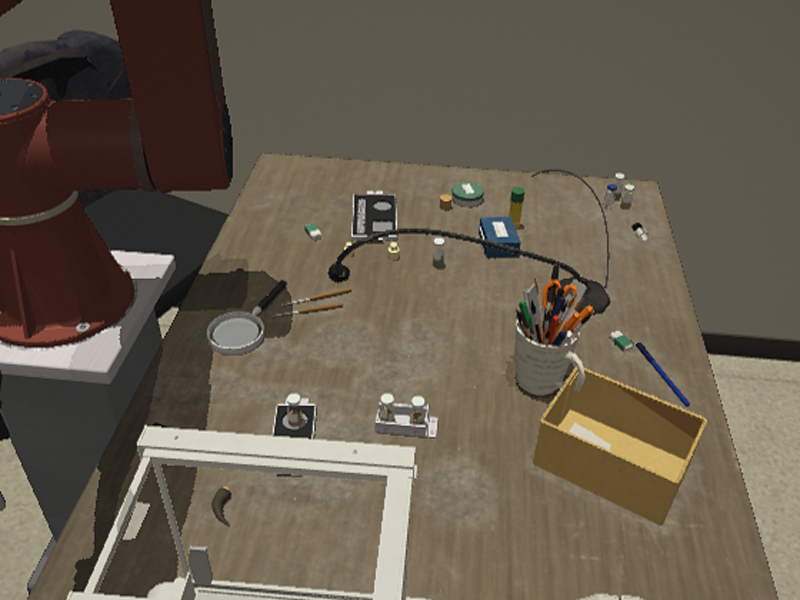

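The top view (800-px scale) shows: lane (558,273), kit_small (583,362), kit_large (252,340), weights (323,310) and (324,358), and the new vial (331,261). The lamp neck runs between the two sides. Next I'll enlarge these areas.

```bash
python3 - <<'E'
import cv2,numpy as np
t=np.load("pics/top0.npy")[:,:,::-1];s=np.load("pics/scene0.npy")[:,:,::-1]
def c(im,x,y,w,h,f): return cv2.resize(im[y:y+h,x:x+w],(w*f,h*f),interpolation=cv2.INTER_CUBIC)
# top crops (native px)
a=c(t,375,170,66,100,6)  # right objs
b=c(t,135,170,67,100,6) if 0 else c(t,136,170,66,100,6)
b2=c(t,202,170,40,100,6)
cv2.imwrite("pics/c1.png",np.hstack([a,b])[:600])
d=c(s,180,270,130,60,6); cv2.imwrite("pics/c2.png",np.vstack([d[:300], c(s,230,160,130,50,6)])[:600])
cv2.imwrite("pics/c3.png",b2)
E
```

```text
(no output)
```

View pics/c1.png

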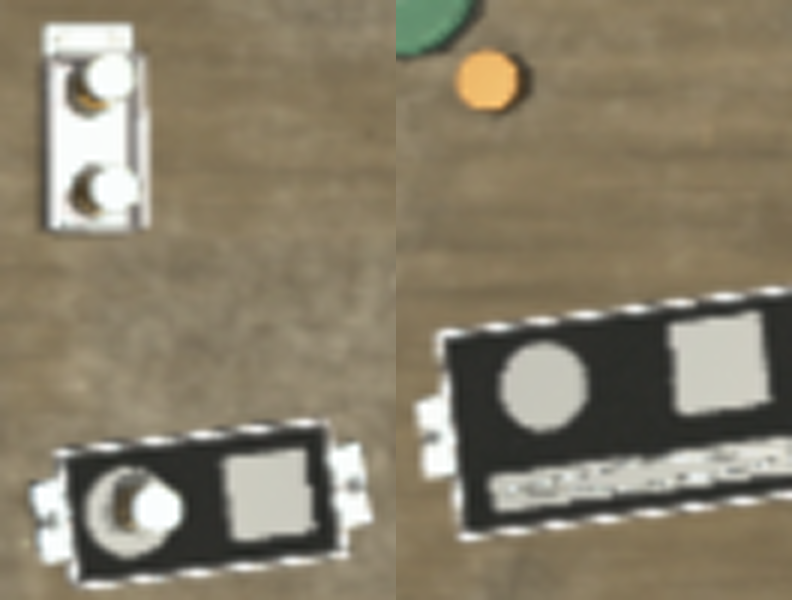

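View pics/c2.png

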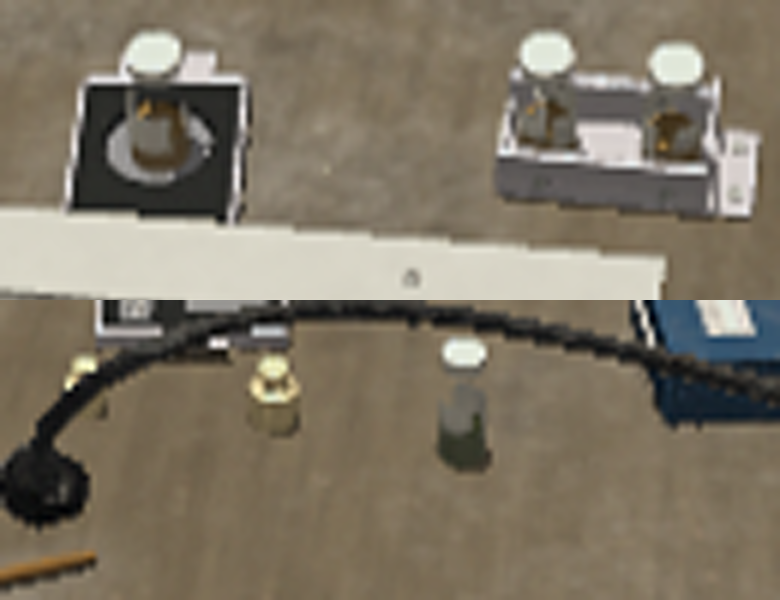

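The far end of the lane (+x) carries the flange, so the lip is at the near end and the front vial is the lower one in the top view. Next I'll measure positions with masks and rays.

```bash
cat >h.py <<'E'
import cv2,numpy as np
from plant import cams
def ray(cam,px,z):
    m=cams.camera_model(cam);R=cv2.Rodrigues(np.array(m["rvec"]))[0];t=np.array(m["tvec"]).ravel()
    p=cv2.undistortPoints(np.array(px,float).reshape(-1,1,2),m["K"],None).reshape(-1,2)
    d=np.c_[p,np.ones(len(p))]@R; o=-R.T@t
    return o+d*((np.reshape(z,(-1,1))-o[2])/d[:,2:])
def blobs(mask,x0,y0,x1,y1,amin=10):
    M=np.zeros_like(mask);M[y0:y1,x0:x1]=mask[y0:y1,x0:x1]
    n,l,s,c=cv2.connectedComponentsWithStats(M.astype(np.uint8))
    return [(tuple(np.round(c[i],1)),int(s[i,4]),tuple(map(int,s[i,:4]))) for i in range(1,n) if s[i,4]>=amin]
E
python3 - <<'E'
from h import *
T=np.load("pics/top0.npy");S=np.load("pics/scene0.npy")
def show(n,cam,b,z):
    for c,a,bb in b: print(n,c,a,bb,np.round(ray(cam,[c],z)[0],4))
h=cv2.cvtColor(T,cv2.COLOR_RGB2HSV)
w=T.min(2)>235
show("lanecaps",'top',blobs(w,380,174,402,210),.055)
show("kitcap",'top',blobs(w,393,246,408,262),.055)
show("newcap",'top',blobs(T.min(2)>200,222,172,242,192,5),.058)
y=(h[...,1]>70)&(h[...,2]>190)
show("wt",'top',blobs(y,215,205,240,260,5),.028)
g=(T.min(2)>150)&(np.ptp(T,2)<30)if 0 else (T.min(2)>150)
show("sq/round",'top',blobs(g,376,246,432,262,30),.003)
show("L",'top',blobs(g,140,215,210,260,30),.003)
d=(T.max(2)<75)
for nm,b in(("S",(378,235,438,272)),("L",(138,212,212,264))):
    for c,a,bb in blobs(d,*b,amin=200):
        M=np.zeros_like(d,dtype=np.uint8);x,yy,ww,hh=bb;M[yy:yy+hh,x:x+ww]=d[yy:yy+hh,x:x+ww]
        k=cv2.minAreaRect(np.concatenate(cv2.findContours(M,cv2.RETR_EXTERNAL,cv2.CHAIN_APPROX_NONE)[0]))
        P=ray('top',cv2.boxPoints(k),.008);e=np.diff(P,axis=0)
        print(nm,k,np.round(P.mean(0),4),np.linalg.norm(e,axis=1),np.degrees(np.arctan2(e[:,1],e[:,0])))
ws=S.min(2)>200
show("s lanecaps",'scene',blobs(S.min(2)>195,262,272,300,285),.055)
show("s kitcap",'scene',blobs(S.min(2)>195,198,273,212,284),.055)
show("s newcap",'scene',blobs(S.min(2)>180,300,162,316,174),.058)
hs=cv2.cvtColor(S,cv2.COLOR_RGB2HSV)
show("s wt",'scene',blobs((hs[...,1]>60)&(hs[...,2]>150),238,165,285,185,4),.028)
E
```

```text
lanecaps (np.float64(389.0), np.float64(176.0)) 33 (383, 175, 13, 3) [ 0.6649 -0.2004  0.055 ]
lanecaps (np.float64(393.1), np.float64(182.4)) 37 (390, 179, 7, 7) [ 0.6489 -0.2104  0.055 ]
lanecaps (np.float64(389.8), np.float64(195.2)) 160 (384, 182, 14, 25) [ 0.6169 -0.2019  0.055 ]
kitcap (np.float64(400.8), np.float64(254.3)) 38 (398, 251, 7, 7) [ 0.4707 -0.2277  0.055 ]
newcap (np.float64(230.9), np.float64(182.0)) 43 (228, 179, 7, 7) [0.648  0.1931 0.058 ]
wt (np.float64(226.0), np.float64(217.0)) 35 (222, 213, 9, 9) [0.5623 0.2077 0.028 ]
wt (np.float64(227.9), np.float64(249.9)) 16 (224, 248, 7, 6) [0.4792 0.2019 0.028 ]
sq/round (np.float64(419.4), np.float64(252.1)) 174 (413, 246, 14, 14) [ 0.4758 -0.2865  0.003 ]
sq/round (np.float64(383.4), np.float64(255.3)) 67 (380, 248, 7, 14) [ 0.4672 -0.1944  0.003 ]
sq/round (np.float64(397.2), np.float64(255.5)) 115 (390, 248, 15, 14) [ 0.4669 -0.2297  0.003 ]
L (np.float64(189.5), np.float64(230.1)) 217 (182, 222, 16, 17) [0.5294 0.3042 0.003 ]
L (np.float64(207.1), np.float64(233.4)) 60 (205, 226, 5, 15) [0.5212 0.2587 0.003 ]
L 
[... 601 characters left out ...]
084611 0.15042133] [ -82.38097684 -171.7870694    97.6160088 ]
s lanecaps (np.float64(270.6), np.float64(278.6)) 43 (267, 276, 8, 6) [ 0.6016 -0.2125  0.055 ]
s lanecaps (np.float64(292.4), np.float64(280.4)) 43 (289, 278, 8, 6) [ 0.6465 -0.2117  0.055 ]
s kitcap (np.float64(204.3), np.float64(278.9)) 52 (198, 276, 12, 8) [ 0.4671 -0.2309  0.055 ]
s newcap (np.float64(306.9), np.float64(168.4)) 25 (304, 167, 7, 4) [0.6469 0.1922 0.058 ]
s wt (np.float64(242.4), np.float64(171.1)) 8 (241, 169, 4, 5) [0.474  0.1989 0.028 ]
s wt (np.float64(272.8), np.float64(173.1)) 13 (271, 170, 4, 7) [0.5561 0.201  0.028 ]
s wt (np.float64(277.8), np.float64(174.5)) 10 (276, 172, 4, 5) [0.5702 0.1964 0.028 ]
```

View pics/c3.png

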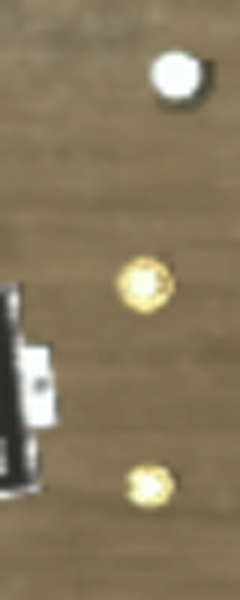

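The larger weight is at (0.562, 0.207) and the smaller at (0.479, 0.202). Tray cut-outs agree with the tray frames to about 1 mm. Now moving to above the front vial while turning.

Emit:
{"name": "carry_out", "arguments": {
  "motion": [
    {"translation": [0.038, -0.013, 0], "rotation": [0, 0, -7], "fingers": 0.06},
    {"translation": [0.076, -0.026, 0], "rotation": [0, 0, -14], "fingers": 0.06},
    {"translation": [0.114, -0.039, 0], "rotation": [0, 0, -21], "fingers": 0.06},
    {"translation": [0.152, -0.051, 0], "rotation": [0, 0, -28], "fingers": 0.06},
    {"translation": [0.19, -0.064, 0], "rotation": [0, 0, -35], "fingers": 0.06},
    {"translation": [0.228, -0.077, 0], "rotation": [0, 0, -42], "fingers": 0.06},
    {"translation": [0.266, -0.09, 0], "rotation": [0, 0, -49], "fingers": 0.06},
    {"translation": [0.304, -0.103, 0], "rotation": [0, 0, -56], "fingers": 0.06},
    {"translation": [0.342, -0.115, 0], "rotation": [0, 0, -63], "fingers": 0.06},
    {"translation": [0.38, -0.128, 0], "rotation": [0, 0, -70], "fingers": 0.06},
    {"translation": [0.418, -0.141, 0], "rotation": [0, 0, -77], "fingers": 0.06},
    {"translation": [0.456, -0.154, 0], "rotation": [0, 0, -84], "fingers": 0.06}
  ]
}}

```text
clock: 1.1
tool_pos: [0.6024, -0.2103, 0.2475]
tool_rot: [-1.818, -2.561, -0.001]
ft_force: [1.5, -1.8, -0.0]
width: 0.699
```

```bash
cat >>h.py <<'E'
from plant import status
def to(*tgts,yaw=None):
    s=status.state();R=cv2.Rodrigues(np.array(s["tool_rot"]))[0];p=np.array(s["tool_pos"])
    print("t",round(s["clock"],2),"p",p.round(4),"yaw",np.degrees(np.arctan2(R[1,0],R[0,0])).round(2),"tilt",np.degrees(np.arccos(-R[2,2])).round(2),"w",round(s["width"]*.0854,4),"F",np.round(s["ft_force"],1))
    for t in tgts: print(t,"->",((np.array(t)-p)@R).round(4))
    if yaw is not None:
        a=np.radians(yaw);G=np.array([[np.cos(a),np.sin(a),0],[np.sin(a),-np.cos(a),0],[0,0,-1]])
        print("rot",np.degrees(cv2.Rodrigues(R.T@G)[0].ravel()).round(2))
E
python3 -c "
from h import *
to((.602,-.212,.16),yaw=180)"
```

```text
t 1.1 p [ 0.6024 -0.2103  0.2475] yaw 109.26 tilt 0.09 w 0.0597 F [ 1.5 -1.8 -0. ]
(0.602, -0.212, 0.16) -> [-0.0016 -0.001   0.0875]
rot [ 4.000e-02 -9.000e-02 -7.074e+01]
```

Emit:
{"name": "carry_out", "arguments": {
  "motion": [
    {"translation": [-0.001, -0.001, 0.04], "rotation": [0, 0, -7], "fingers": 0.05},
    {"translation": [-0.001, -0.001, 0.08], "rotation": [0, 0, -14], "fingers": 0.05},
    {"translation": [-0.001, -0.001, 0.087], "rotation": [0, 0, -21], "fingers": 0.05},
    {"translation": [-0.001, -0.001, 0.087], "rotation": [0, 0, -28], "fingers": 0.05},
    {"translation": [-0.001, -0.001, 0.087], "rotation": [0, 0, -35], "fingers": 0.05},
    {"translation": [-0.001, -0.001, 0.087], "rotation": [0, 0, -42], "fingers": 0.05},
    {"translation": [-0.001, -0.001, 0.087], "rotation": [0, 0, -49], "fingers": 0.05},
    {"translation": [-0.001, -0.001, 0.087], "rotation": [0, 0, -56], "fingers": 0.05},
    {"translation": [-0.001, -0.001, 0.087], "rotation": [0, 0, -63], "fingers": 0.05},
    {"translation": [-0.001, -0.001, 0.087], "rotation": [0, 0, -70], "fingers": 0.05},
    {"translation": [-0.001, -0.001, 0.087], "rotation": [0, 0, -70.7], "fingers": 0.05},
    {"translation": [-0.001, -0.001, 0.087], "rotation": [0, 0, -70.7], "fingers": 0.05}
  ]
}}

```text
clock: 2.1
tool_pos: [0.6016, -0.2114, 0.1601]
tool_rot: [-0.005, -3.14, -0.003]
ft_force: [0.1, 1.1, -0.1]
width: 0.584
```

```bash
python3 - <<'E'
from h import *
to((.602,-.212,.046),(.602,-.212,.1),yaw=180)
s=cams.snapshot("scene")[:,:,::-1]
cv2.imwrite("pics/s1.png",cv2.resize(s[190:330,170:330],(800,700),interpolation=cv2.INTER_CUBIC)[:600])
E
```

```text
t 2.1 p [ 0.6016 -0.2114  0.1601] yaw 179.81 tilt 0.12 w 0.0499 F [ 0.1  1.1 -0.1]
(0.602, -0.212, 0.046) -> [-0.0005 -0.0008  0.1141]
(0.602, -0.212, 0.1) -> [-0.0005 -0.0007  0.0601]
rot [ 0.1  -0.07 -0.19]
```

View pics/s1.png

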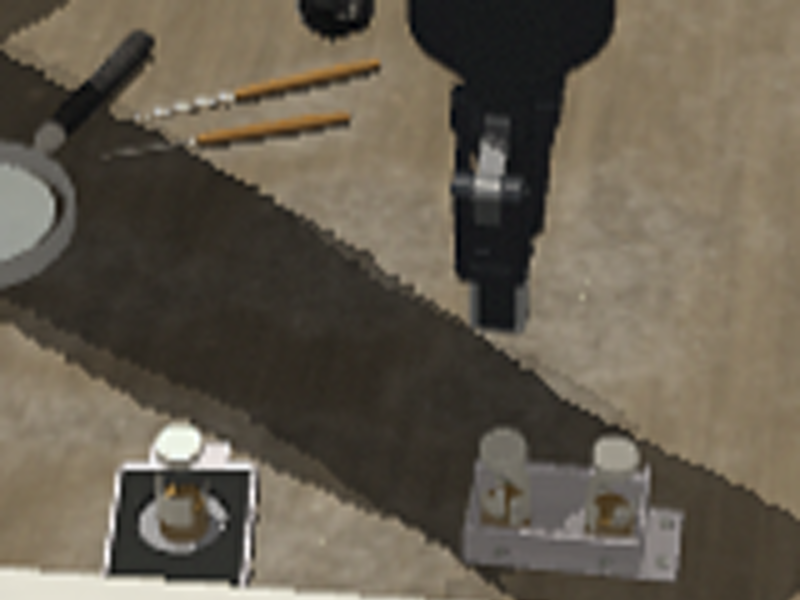

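The gripper (jaw at about (497,300)) is lined up over the front vial (503,445). Descending and gripping.

Emit:
{"name": "carry_out", "arguments": {
  "motion": [
    {"translation": [-0.0005, -0.001, 0.035], "rotation": [0, 0, 0], "fingers": 0.042},
    {"translation": [-0.0005, -0.001, 0.07], "rotation": [0, 0, 0], "fingers": 0.042},
    {"translation": [-0.0005, -0.001, 0.1], "rotation": [0, 0, 0], "fingers": 0.042},
    {"translation": [-0.0005, -0.001, 0.113], "rotation": [0, 0, 0], "fingers": 0.042},
    {"translation": [-0.0005, -0.001, 0.113], "rotation": [0, 0, 0], "fingers": 0.042},
    {"translation": [-0.0005, -0.001, 0.113], "rotation": [0, 0, 0], "fingers": 0.03},
    {"translation": [-0.0005, -0.001, 0.113], "rotation": [0, 0, 0], "fingers": 0.022},
    {"translation": [-0.0005, -0.001, 0.113], "rotation": [0, 0, 0], "fingers": 0.015},
    {"translation": [-0.0005, -0.001, 0.113], "rotation": [0, 0, 0], "fingers": 0.015},
    {"translation": [-0.0005, -0.001, 0.113], "rotation": [0, 0, 0], "fingers": 0.015},
    {"translation": [-0.0005, -0.001, 0.113], "rotation": [0, 0, 0], "fingers": 0.015},
    {"translation": [-0.0005, -0.001, 0.113], "rotation": [0, 0, 0], "fingers": 0.015}
  ],
  "squeeze": 30
}}

```text
clock: 3.15
tool_pos: [0.6035, -0.213, 0.0498]
tool_rot: [0.007, 3.139, -0.001]
ft_force: [-0.0, -0.1, 6.8]
width: 0.226
```

```bash
python3 - <<'E'
from h import *
to((.602,-.212,.15),yaw=180)
s=cams.snapshot("scene")[:,:,::-1]
cv2.imwrite("pics/s2.png",cv2.resize(s[240:320,230:330],(750,600),interpolation=cv2.INTER_CUBIC)[:600])
E
```

```text
t 3.15 p [ 0.6035 -0.213   0.0498] yaw 179.73 tilt 0.13 w 0.0193 F [-0.  -0.1  6.8]
(0.602, -0.212, 0.15) -> [ 0.0013  0.001  -0.1002]
rot [-0.02  0.13 -0.27]
```

View pics/s2.png

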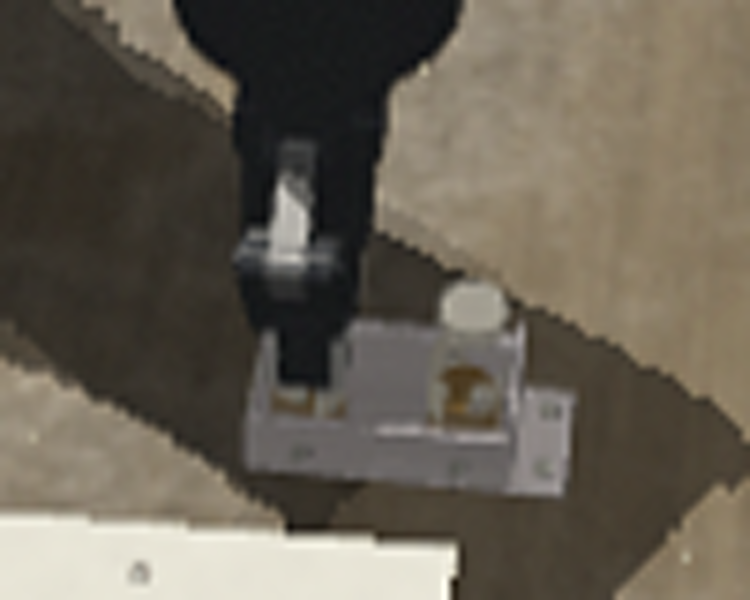

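Vial gripped upright in the lane (jaw at (303,370)). Lifting straight up.

Emit:
{"name": "carry_out", "arguments": {
  "motion": [
    {"translation": [0, 0, -0.01], "rotation": [0, 0, 0], "fingers": 0.01},
    {"translation": [0, 0, -0.025], "rotation": [0, 0, 0], "fingers": 0.01},
    {"translation": [0, 0, -0.045], "rotation": [0, 0, 0], "fingers": 0.01},
    {"translation": [0, 0, -0.07], "rotation": [0, 0, 0], "fingers": 0.01},
    {"translation": [0, 0, -0.1], "rotation": [0, 0, 0], "fingers": 0.01},
    {"translation": [0, 0, -0.13], "rotation": [0, 0, 0], "fingers": 0.01},
    {"translation": [0, 0, -0.16], "rotation": [0, 0, 0], "fingers": 0.01},
    {"translation": [0, 0, -0.19], "rotation": [0, 0, 0], "fingers": 0.01},
    {"translation": [0, 0, -0.22], "rotation": [0, 0, 0], "fingers": 0.01},
    {"translation": [0, 0, -0.235], "rotation": [0, 0, 0], "fingers": 0.01},
    {"translation": [0, 0, -0.235], "rotation": [0, 0, 0], "fingers": 0.01}
  ]
}}

```text
clock: 4.12
tool_pos: [0.6041, -0.2136, 0.2911]
tool_rot: [0.008, 3.132, -0.007]
ft_force: [1.3, -0.7, 0.2]
width: 0.224
```

```bash
python3 - <<'E'
from h import *
to((.519,.380,.28),yaw=187.4)
for n in("scene","top"):np.save(f"pics/{n}3.npy",cams.snapshot(n))
s=np.load("pics/scene3.npy")[:,:,::-1]
cv2.imwrite("pics/s3.png",cv2.resize(s[130:310,200:380],(600,600),interpolation=cv2.INTER_CUBIC)[:600])
E
```

```text
t 4.12 p [ 0.6041 -0.2136  0.2911] yaw 179.72 tilt 0.58 w 0.0191 F [ 1.3 -0.7  0.2]
(0.519, 0.38, 0.28) -> [0.0881 0.5933 0.0077]
rot [-0.29  0.5  -7.68]
```

View pics/s3.png

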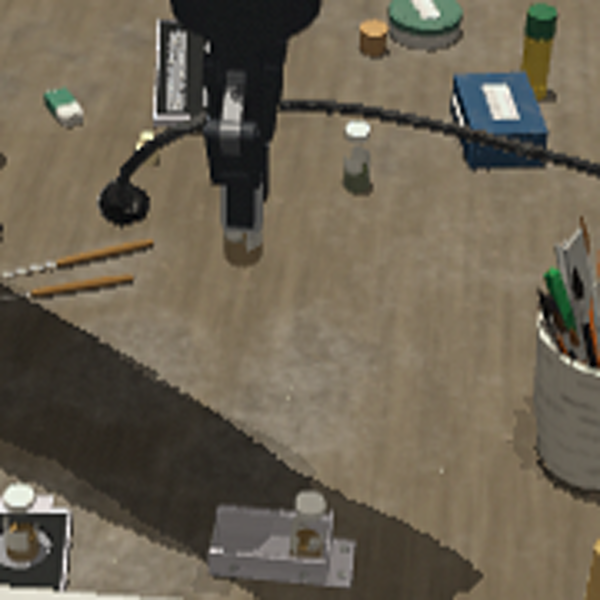

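The vial hangs upright in the gripper (bottom at (243,255)). Carrying it over the lamp.

Emit:
{"name": "carry_out", "arguments": {
  "motion": [
    {"translation": [0.003, 0.02, 0], "rotation": [0, 0.5, 0], "fingers": 0.01},
    {"translation": [0.007, 0.05, 0], "rotation": [0, 0.5, 0], "fingers": 0.01},
    {"translation": [0.013, 0.09, 0], "rotation": [0, 0.5, 0], "fingers": 0.01},
    {"translation": [0.019, 0.13, 0], "rotation": [0, 0.5, 0], "fingers": 0.01},
    {"translation": [0.025, 0.17, 0], "rotation": [0, 0.5, 0], "fingers": 0.01},
    {"translation": [0.031, 0.21, 0], "rotation": [0, 0.5, 0], "fingers": 0.01},
    {"translation": [0.037, 0.25, 0], "rotation": [0, 0.5, 0], "fingers": 0.01},
    {"translation": [0.043, 0.29, 0], "rotation": [0, 0.5, 0], "fingers": 0.01},
    {"translation": [0.049, 0.33, 0], "rotation": [0, 0.5, 0], "fingers": 0.01},
    {"translation": [0.055, 0.37, 0], "rotation": [0, 0.5, 0], "fingers": 0.01},
    {"translation": [0.061, 0.41, 0], "rotation": [0, 0.5, 0], "fingers": 0.01},
    {"translation": [0.065, 0.44, 0], "rotation": [0, 0.5, 0], "fingers": 0.01}
  ]
}}

```text
clock: 5.22
tool_pos: [0.5386, 0.23, 0.2837]
tool_rot: [-0.006, -3.135, 0.002]
ft_force: [0.2, -0.6, 0.5]
width: 0.229
```

```bash
python3 -c "
from h import *
to((.519,.380,.09),yaw=180)"
```

```text
t 5.22 p [0.5386 0.23   0.2837] yaw 179.8 tilt 0.4 w 0.0195 F [ 0.2 -0.6  0.5]
(0.519, 0.38, 0.09) -> [0.0188 0.1502 0.1937]
rot [-0.07 -0.4  -0.2 ]
```

Emit:
{"name": "carry_out", "arguments": {
  "motion": [
    {"translation": [0.005, 0.04, 0.02], "rotation": [0, -0.4, 0], "fingers": 0.01},
    {"translation": [0.01, 0.078, 0.04], "rotation": [0, -0.4, 0], "fingers": 0.01},
    {"translation": [0.014, 0.11, 0.06], "rotation": [0, -0.4, 0], "fingers": 0.01},
    {"translation": [0.017, 0.14, 0.08], "rotation": [0, -0.4, 0], "fingers": 0.01},
    {"translation": [0.019, 0.15, 0.11], "rotation": [0, -0.4, 0], "fingers": 0.01},
    {"translation": [0.019, 0.15, 0.14], "rotation": [0, -0.4, 0], "fingers": 0.01},
    {"translation": [0.019, 0.15, 0.17], "rotation": [0, -0.4, 0], "fingers": 0.01},
    {"translation": [0.019, 0.15, 0.19], "rotation": [0, -0.4, 0], "fingers": 0.01},
    {"translation": [0.019, 0.15, 0.194], "rotation": [0, -0.4, 0], "fingers": 0.01},
    {"translation": [0.019, 0.15, 0.194], "rotation": [0, -0.4, 0], "fingers": 0.01}
  ]
}}

```text
clock: 6.05
tool_pos: [0.5169, 0.379, 0.0871]
tool_rot: [-0.006, -3.137, 0.005]
ft_force: [0.5, -0.4, 0.1]
width: 0.227
```

```bash
python3 - <<'E'
from h import *
to((.519,.380,.05),yaw=180)
s=cams.snapshot("scene")[:,:,::-1];t=cams.snapshot("top")[:,:,::-1]
cv2.imwrite("pics/s4.png",np.hstack([cv2.resize(s[100:200,210:300],None,fx=4.4,fy=4.4,interpolation=cv2.INTER_CUBIC),cv2.resize(t[190:290,120:210],None,fx=4.4,fy=4.4,interpolation=cv2.INTER_CUBIC)]))
E
```

```text
t 6.05 p [0.5169 0.379  0.0871] yaw 179.8 tilt 0.31 w 0.0194 F [ 0.5 -0.4  0.1]
(0.519, 0.38, 0.05) -> [-0.0022  0.0012  0.037 ]
rot [-0.19 -0.24 -0.2 ]
```

View pics/s4.png

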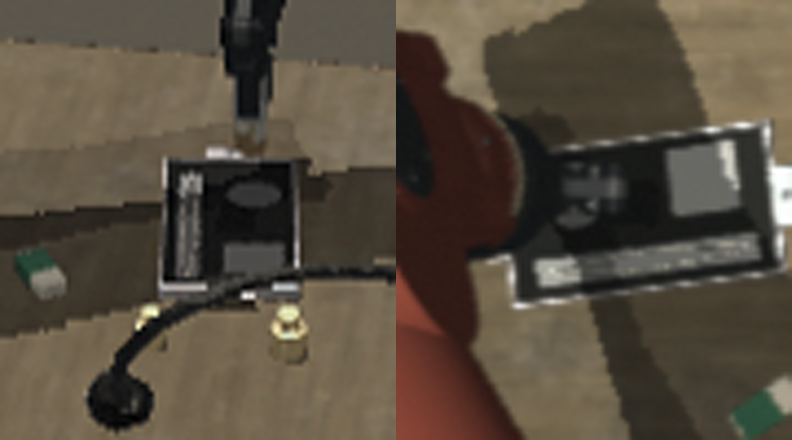

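The vial hangs above the round cut-out (at (253,195) in the scene crop). Lowering it.

Emit:
{"name": "carry_out", "arguments": {
  "motion": [
    {"translation": [-0.002, 0.001, 0.015], "rotation": [0, 0, 0], "fingers": 0.01},
    {"translation": [-0.002, 0.001, 0.028], "rotation": [0, 0, 0], "fingers": 0.01},
    {"translation": [-0.002, 0.001, 0.034], "rotation": [0, 0, 0], "fingers": 0.01},
    {"translation": [-0.002, 0.001, 0.037], "rotation": [0, 0, 0], "fingers": 0.01},
    {"translation": [-0.002, 0.001, 0.037], "rotation": [0, 0, 0], "fingers": 0.01},
    {"translation": [-0.002, 0.001, 0.037], "rotation": [0, 0, 0], "fingers": 0.01}
  ]
}}

```text
clock: 6.65
tool_pos: [0.5212, 0.3808, 0.0537]
tool_rot: [0.006, 3.141, -0.002]
ft_force: [-1.0, -0.3, 0.5]
width: 0.222
```

Emit:
{"name": "carry_out", "arguments": {
  "motion": [
    {"translation": [0.002, 0, 0.003], "rotation": [0, 0, 0], "fingers": 0.01},
    {"translation": [0.002, 0, 0.004], "rotation": [0, 0, 0], "fingers": 0.01},
    {"translation": [0.002, 0, 0.004], "rotation": [0, 0, 0], "fingers": 0.01}
  ]
}}

```text
clock: 6.9
tool_pos: [0.5192, 0.381, 0.05]
tool_rot: [0.006, 3.141, -0.001]
ft_force: [-0.4, 0.0, -0.4]
width: 0.222
```

Emit:
{"name": "carry_out", "arguments": {
  "motion": [
    {"translation": [0, 0, 0.001], "rotation": [0, 0, 0], "fingers": 0.01},
    {"translation": [0, 0, 0.001], "rotation": [0, 0, 0], "fingers": 0.022},
    {"translation": [0, 0, 0.001], "rotation": [0, 0, 0], "fingers": 0.026},
    {"translation": [0, 0, 0.001], "rotation": [0, 0, 0], "fingers": 0.034},
    {"translation": [0, 0, 0.001], "rotation": [0, 0, 0], "fingers": 0.042},
    {"translation": [0, 0, -0.01], "rotation": [0, 0, 0], "fingers": 0.045},
    {"translation": [0, 0, -0.03], "rotation": [0, 0, 0], "fingers": 0.045},
    {"translation": [0, 0, -0.06], "rotation": [0, 0, 0], "fingers": 0.045},
    {"translation": [0, 0, -0.08], "rotation": [0, 0, 0], "fingers": 0.045},
    {"translation": [0, 0, -0.1], "rotation": [0, 0, 0], "fingers": 0.045}
  ]
}}

```text
clock: 7.73
tool_pos: [0.5194, 0.3812, 0.1526]
tool_rot: [0.006, 3.139, -0.0]
ft_force: [0.1, -0.1, -1.0]
width: 0.53
```

```bash
python3 - <<'E'
from h import *
to((.562,.207,.1),(.562,.207,.024),yaw=180)
S=cams.snapshot("scene")
np.save("pics/scene5.npy",S)
for c,a,b in blobs(S.min(2)>140,240,100,290,160): print(c,a,b,ray('scene',[c],.055).round(4))
E
```

```text
t 7.73 p [0.5194 0.3812 0.1526] yaw 179.79 tilt 0.15 w 0.0452 F [ 0.1 -0.1 -1. ]
(0.562, 0.207, 0.1) -> [-0.0431 -0.174   0.0527]
(0.562, 0.207, 0.024) -> [-0.0429 -0.174   0.1287]
rot [-0.    0.15 -0.21]
(np.float64(259.0), np.float64(134.5)) 10 (257, 134, 5, 2) [[0.498  0.3484 0.055 ]]
(np.float64(265.0), np.float64(134.5)) 10 (263, 134, 5, 2) [[0.515  0.3509 0.055 ]]
```

Emit:
{"name": "carry_out", "arguments": {
  "motion": [
    {"translation": [-0.01, -0.035, 0.005], "rotation": [0, 0, 0], "fingers": 0.045},
    {"translation": [-0.02, -0.075, 0.015], "rotation": [0, 0, 0], "fingers": 0.045},
    {"translation": [-0.029, -0.115, 0.025], "rotation": [0, 0, 0], "fingers": 0.045},
    {"translation": [-0.038, -0.15, 0.035], "rotation": [0, 0, 0], "fingers": 0.045},
    {"translation": [-0.043, -0.17, 0.045], "rotation": [0, 0, 0], "fingers": 0.045},
    {"translation": [-0.043, -0.174, 0.053], "rotation": [0, 0, 0], "fingers": 0.045},
    {"translation": [-0.043, -0.174, 0.053], "rotation": [0, 0, 0], "fingers": 0.045}
  ]
}}

```text
clock: 8.37
tool_pos: [0.563, 0.2064, 0.1027]
tool_rot: [0.01, 3.137, 0.003]
ft_force: [0.1, 0.8, -0.3]
width: 0.526
```

```bash
python3 - <<'E'
from h import *
to((.562,.207,.024),yaw=180)
s=cams.snapshot("scene")[:,:,::-1];t=cams.snapshot("top")[:,:,::-1]
cv2.imwrite("pics/s6.png",np.hstack([cv2.resize(s[100:200,210:300],None,fx=4.4,fy=4.4,interpolation=cv2.INTER_CUBIC),cv2.resize(t[190:290,150:240],None,fx=4.4,fy=4.4,interpolation=cv2.INTER_CUBIC)]))
E
```

```text
t 8.37 p [0.563  0.2064 0.1027] yaw 179.65 tilt 0.31 w 0.0449 F [ 0.1  0.8 -0.3]
(0.562, 0.207, 0.024) -> [0.0014 0.0004 0.0787]
rot [ 0.1   0.29 -0.35]
```

View pics/s6.png

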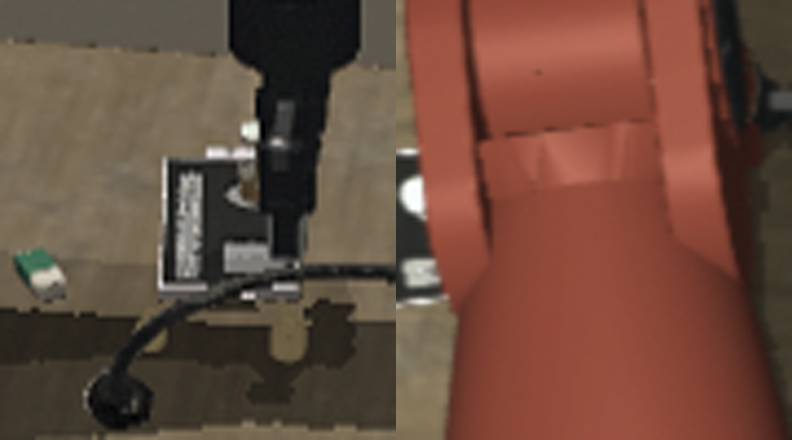

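The front vial stands in the large tray's round cut-out, and the gripper is above the larger weight. Descending.

Emit:
{"name": "carry_out", "arguments": {
  "motion": [
    {"translation": [0.001, 0.0005, 0.03], "rotation": [0, 0, 0], "fingers": 0.045},
    {"translation": [0.001, 0.0005, 0.055], "rotation": [0, 0, 0], "fingers": 0.045},
    {"translation": [0.001, 0.0005, 0.072], "rotation": [0, 0, 0], "fingers": 0.045},
    {"translation": [0.001, 0.0005, 0.077], "rotation": [0, 0, 0], "fingers": 0.045},
    {"translation": [0.001, 0.0005, 0.077], "rotation": [0, 0, 0], "fingers": 0.045},
    {"translation": [0.001, 0.0005, 0.077], "rotation": [0, 0, 0], "fingers": 0.045}
  ]
}}

```text
clock: 8.97
tool_pos: [0.5634, 0.2102, 0.0288]
tool_rot: [0.003, 3.133, 0.004]
ft_force: [0.1, 0.7, 1.3]
width: 0.53
```

Emit:
{"name": "carry_out", "arguments": {
  "motion": [
    {"translation": [0.001, -0.003, 0.004], "rotation": [0, 0, 0], "fingers": 0.045},
    {"translation": [0.001, -0.003, 0.004], "rotation": [0, 0, 0], "fingers": 0.045},
    {"translation": [0.001, -0.003, 0.004], "rotation": [0, 0, 0], "fingers": 0.035},
    {"translation": [0.001, -0.003, 0.004], "rotation": [0, 0, 0], "fingers": 0.025},
    {"translation": [0.001, -0.003, 0.004], "rotation": [0, 0, 0], "fingers": 0.01},
    {"translation": [0.001, -0.003, 0.004], "rotation": [0, 0, 0], "fingers": 0.01},
    {"translation": [0.001, -0.003, 0.004], "rotation": [0, 0, 0], "fingers": 0.01},
    {"translation": [0.001, -0.003, 0.004], "rotation": [0, 0, 0], "fingers": 0.01}
  ],
  "squeeze": 40
}}

```text
clock: 9.63
tool_pos: [0.5629, 0.2072, 0.0256]
tool_rot: [0.004, 3.132, 0.004]
ft_force: [-1.2, 0.6, 5.7]
width: 0.231
```

Emit:
{"name": "carry_out", "arguments": {
  "motion": [
    {"translation": [0, 0, -0.01], "rotation": [0, 0, 0], "fingers": 0.005},
    {"translation": [0, 0, -0.025], "rotation": [0, 0, 0], "fingers": 0.005},
    {"translation": [0.004, 0.01, -0.04], "rotation": [0, 0, 0], "fingers": 0.005},
    {"translation": [0.012, 0.035, -0.05], "rotation": [0, 0, 0], "fingers": 0.005},
    {"translation": [0.022, 0.065, -0.05], "rotation": [0, 0, 0], "fingers": 0.005},
    {"translation": [0.031, 0.088, -0.05], "rotation": [0, 0, 0], "fingers": 0.005},
    {"translation": [0.034, 0.097, -0.05], "rotation": [0, 0, -4], "fingers": 0.005},
    {"translation": [0.034, 0.097, -0.05], "rotation": [0, 0, -7], "fingers": 0.005},
    {"translation": [0.034, 0.097, -0.045], "rotation": [0, 0, -7], "fingers": 0.005},
    {"translation": [0.034, 0.097, -0.03], "rotation": [0, 0, -7], "fingers": 0.005},
    {"translation": [0.034, 0.097, -0.03], "rotation": [0, 0, -7], "fingers": 0.005}
  ]
}}

```text
clock: 10.55
tool_pos: [0.5276, 0.3034, 0.0531]
tool_rot: [-0.184, 3.13, 0.002]
ft_force: [-0.5, -0.8, -2.7]
width: 0.23
```

```bash
python3 - <<'E'
from h import *
to((.5293,.3042,.029),yaw=187)
s=cams.snapshot("scene")[:,:,::-1]
cv2.imwrite("pics/s7.png",cv2.resize(s[100:200,210:300],None,fx=6,fy=6,interpolation=cv2.INTER_CUBIC))
E
```

```text
t 10.55 p [0.5276 0.3034 0.0531] yaw -173.25 tilt 0.36 w 0.0196 F [-0.5 -0.8 -2.7]
(0.5293, 0.3042, 0.029) -> [-0.0017  0.0005  0.0241]
rot [ 0.05  0.36 -0.25]
```

View pics/s7.png

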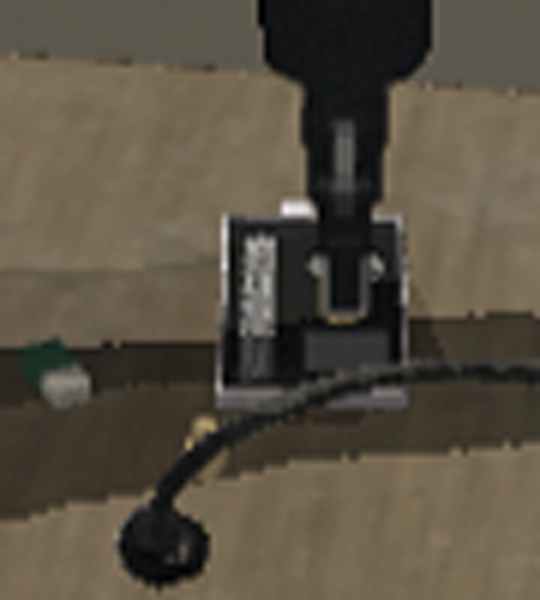

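The weight is held (bottom at (343,318)), above the square cut-out once parallax is allowed for. Lowering.

Emit:
{"name": "carry_out", "arguments": {
  "motion": [
    {"translation": [-0.0015, 0.0005, 0.012], "rotation": [0, 0, 0], "fingers": 0.005},
    {"translation": [-0.0015, 0.0005, 0.019], "rotation": [0, 0, 0], "fingers": 0.005},
    {"translation": [-0.0015, 0.0005, 0.023], "rotation": [0, 0, 0], "fingers": 0.005},
    {"translation": [-0.0015, 0.0005, 0.023], "rotation": [0, 0, 0], "fingers": 0.005},
    {"translation": [-0.0015, 0.0005, 0.023], "rotation": [0, 0, 0], "fingers": 0.005}
  ]
}}

```text
clock: 11.02
tool_pos: [0.5291, 0.304, 0.0308]
tool_rot: [-0.184, 3.13, 0.002]
ft_force: [0.9, -0.8, 0.0]
width: 0.229
```

Emit:
{"name": "carry_out", "arguments": {
  "motion": [
    {"translation": [0, 0, 0.0015], "rotation": [0, 0, 0], "fingers": 0.005},
    {"translation": [0, 0, 0.0015], "rotation": [0, 0, 0], "fingers": 0.005},
    {"translation": [0, 0, 0.0015], "rotation": [0, 0, 0], "fingers": 0.022},
    {"translation": [0, 0, 0.001], "rotation": [0, 0, 0], "fingers": 0.028},
    {"translation": [0, 0, 0], "rotation": [0, 0, 0], "fingers": 0.036},
    {"translation": [0, 0, 0], "rotation": [0, 0, 0], "fingers": 0.036},
    {"translation": [0, 0, -0.02], "rotation": [0, 0, 0], "fingers": 0.036},
    {"translation": [0, 0, -0.045], "rotation": [0, 0, 0], "fingers": 0.036},
    {"translation": [0, 0, -0.07], "rotation": [0, 0, 0], "fingers": 0.04},
    {"translation": [0, 0, -0.08], "rotation": [0, 0, 0], "fingers": 0.04}
  ]
}}

```text
clock: 11.85
tool_pos: [0.5302, 0.3044, 0.1147]
tool_rot: [-0.184, 3.126, 0.004]
ft_force: [0.7, 0.4, 0.7]
width: 0.467
```

```bash
python3 -c "
from h import *
to((.479,.202,.1),yaw=180)"
```

```text
t 11.85 p [0.5302 0.3044 0.1147] yaw -173.26 tilt 0.6 w 0.0399 F [0.7 0.4 0.7]
(0.479, 0.202, 0.1) -> [ 0.063  -0.0957  0.0139]
rot [0.14 0.58 6.75]
```

Emit:
{"name": "carry_out", "arguments": {
  "motion": [
    {"translation": [0.015, -0.023, 0], "rotation": [0, 0, 0], "fingers": 0.042},
    {"translation": [0.033, -0.05, 0.003], "rotation": [0, 0, 3], "fingers": 0.042},
    {"translation": [0.05, -0.076, 0.008], "rotation": [0, 0, 6], "fingers": 0.042},
    {"translation": [0.06, -0.092, 0.014], "rotation": [0, 0.5, 6.7], "fingers": 0.042},
    {"translation": [0.063, -0.096, 0.03], "rotation": [0, 0.5, 6.7], "fingers": 0.042},
    {"translation": [0.063, -0.096, 0.05], "rotation": [0, 0.5, 6.7], "fingers": 0.042},
    {"translation": [0.063, -0.096, 0.05], "rotation": [0, 0.5, 6.7], "fingers": 0.042},
    {"translation": [0.063, -0.096, 0.05], "rotation": [0, 0.5, 6.7], "fingers": 0.042}
  ]
}}

```text
clock: 12.52
tool_pos: [0.4785, 0.2017, 0.0631]
tool_rot: [0.001, -3.141, -0.003]
ft_force: [0.5, 0.4, -0.0]
width: 0.489
```

```bash
python3 - <<'E'
from h import *
to((.479,.202,.0235),yaw=180)
s=cams.snapshot("scene")[:,:,::-1]
cv2.imwrite("pics/s8.png",cv2.resize(s[100:220,210:320],None,fx=5,fy=5,interpolation=cv2.INTER_CUBIC))
E
```

```text
t 12.52 p [0.4785 0.2017 0.0631] yaw -179.96 tilt 0.13 w 0.0417 F [ 0.5  0.4 -0. ]
(0.479, 0.202, 0.0235) -> [-0.0005  0.0003  0.0396]
rot [ 0.12 -0.05  0.04]
```

View pics/s8.png

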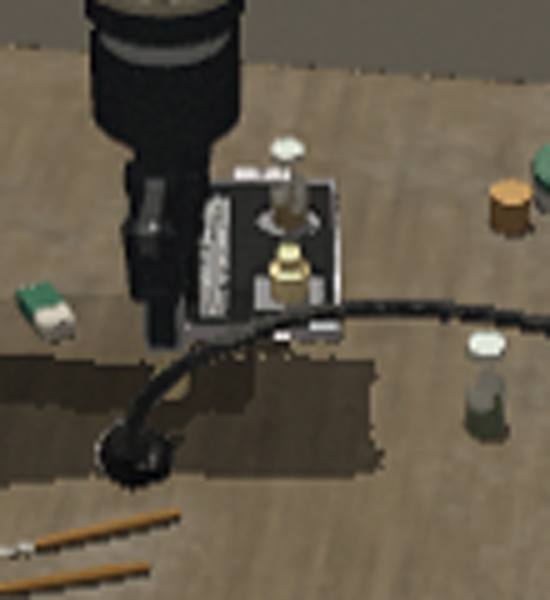

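Both items stand properly in the large tray (vial (288,200), weight (290,275)). The gripper is over the small weight, clear of the lamp head.

Emit:
{"name": "carry_out", "arguments": {
  "motion": [
    {"translation": [-0.0005, 0.0005, 0.02], "rotation": [0, 0, 0], "fingers": 0.042},
    {"translation": [-0.0005, 0.0005, 0.034], "rotation": [0, 0, 0], "fingers": 0.042},
    {"translation": [-0.0005, 0.0005, 0.039], "rotation": [0, 0, 0], "fingers": 0.042},
    {"translation": [-0.0005, 0.0005, 0.039], "rotation": [0, 0, 0], "fingers": 0.042},
    {"translation": [-0.0005, 0.0005, 0.039], "rotation": [0, 0, 0], "fingers": 0.042}
  ]
}}

```text
clock: 12.98
tool_pos: [0.4804, 0.2028, 0.0262]
tool_rot: [-0.002, 3.14, 0.004]
ft_force: [0.4, 0.6, -0.8]
width: 0.49
```

Emit:
{"name": "carry_out", "arguments": {
  "motion": [
    {"translation": [0.0015, -0.001, 0.003], "rotation": [0, 0, 0], "fingers": 0.042},
    {"translation": [0.0015, -0.001, 0.0035], "rotation": [0, 0, 0], "fingers": 0.035},
    {"translation": [0.0015, -0.001, 0.0035], "rotation": [0, 0, 0], "fingers": 0.025},
    {"translation": [0.0015, -0.001, 0.0035], "rotation": [0, 0, 0], "fingers": 0.01},
    {"translation": [0.0015, -0.001, 0.0035], "rotation": [0, 0, 0], "fingers": 0.005},
    {"translation": [0.0015, -0.001, 0.0035], "rotation": [0, 0, 0], "fingers": 0.005},
    {"translation": [0.0015, -0.001, 0.0035], "rotation": [0, 0, 0], "fingers": 0.005},
    {"translation": [0.0015, -0.001, 0.0035], "rotation": [0, 0, 0], "fingers": 0.005}
  ]
}}

```text
clock: 13.65
tool_pos: [0.4793, 0.2019, 0.0233]
tool_rot: [-0.002, 3.139, 0.004]
ft_force: [-1.4, 0.4, 5.4]
width: 0.18
```

Emit:
{"name": "carry_out", "arguments": {
  "motion": [
    {"translation": [0, 0, -0.015], "rotation": [0, 0, 0], "fingers": 0.003},
    {"translation": [0, 0, -0.04], "rotation": [0, 0, 0], "fingers": 0.003},
    {"translation": [0, 0, -0.075], "rotation": [0, 0, 0], "fingers": 0.003},
    {"translation": [0, 0, -0.115], "rotation": [0, 0, 0], "fingers": 0.003},
    {"translation": [0, 0, -0.155], "rotation": [0, 0, 0], "fingers": 0.003},
    {"translation": [0, 0, -0.195], "rotation": [0, 0, 0], "fingers": 0.003},
    {"translation": [0, -0.01, -0.225], "rotation": [0, 0, 0], "fingers": 0.003},
    {"translation": [0, -0.035, -0.24], "rotation": [0, 0, 0], "fingers": 0.003},
    {"translation": [0, -0.07, -0.245], "rotation": [0, 0, 0], "fingers": 0.003},
    {"translation": [0, -0.11, -0.245], "rotation": [0, 0, 0], "fingers": 0.003},
    {"translation": [0, -0.15, -0.245], "rotation": [0, 0, 0], "fingers": 0.003},
    {"translation": [0, -0.18, -0.245], "rotation": [0, 0, 0], "fingers": 0.003}
  ]
}}

```text
clock: 14.65
tool_pos: [0.4786, 0.0188, 0.2679]
tool_rot: [-0.001, 3.139, 0.003]
ft_force: [1.0, 0.6, -0.6]
width: 0.18
```

```bash
python3 -c "
from h import *
to((.4758,-.2865,.2),(.4758,-.2865,.055),yaw=187)"
```

```text
t 14.65 p [0.4786 0.0188 0.2679] yaw -179.95 tilt 0.2 w 0.0154 F [ 1.   0.6 -0.6]
(0.4758, -0.2865, 0.2) -> [ 0.0033 -0.3054  0.0672]
(0.4758, -0.2865, 0.055) -> [ 0.0037 -0.3057  0.2122]
rot [ 0.11  0.17 -6.95]
```

Emit:
{"name": "carry_out", "arguments": {
  "motion": [
    {"translation": [0, -0.03, 0], "rotation": [0, 0, 0], "fingers": 0.003},
    {"translation": [0.001, -0.07, 0], "rotation": [0, 0, 0], "fingers": 0.003},
    {"translation": [0.002, -0.11, 0], "rotation": [0, 0, 0], "fingers": 0.003},
    {"translation": [0.003, -0.15, 0], "rotation": [0, 0, 0], "fingers": 0.003},
    {"translation": [0.003, -0.19, 0.01], "rotation": [0, 0, -2], "fingers": 0.003},
    {"translation": [0.003, -0.23, 0.025], "rotation": [0, 0, -4], "fingers": 0.003},
    {"translation": [0.003, -0.265, 0.04], "rotation": [0, 0, -6], "fingers": 0.003},
    {"translation": [0.003, -0.292, 0.055], "rotation": [0, 0, -7], "fingers": 0.003},
    {"translation": [0.003, -0.305, 0.085], "rotation": [0, 0, -7], "fingers": 0.003},
    {"translation": [0.0035, -0.3055, 0.12], "rotation": [0, 0, -7], "fingers": 0.003},
    {"translation": [0.0035, -0.3055, 0.15], "rotation": [0, 0, -7], "fingers": 0.003},
    {"translation": [0.0035, -0.3055, 0.165], "rotation": [0, 0, -7], "fingers": 0.003}
  ]
}}

```text
clock: 15.65
tool_pos: [0.474, -0.2853, 0.0975]
tool_rot: [0.192, -3.135, -0.009]
ft_force: [-0.3, 0.4, -0.8]
width: 0.18
```

```bash
python3 -c "
from h import *
to((.4758,-.2865,.06),(.4758,-.2865,.0265),yaw=187)"
```

```text
t 15.65 p [ 0.474  -0.2853  0.0975] yaw -173.01 tilt 0.34 w 0.0154 F [-0.3  0.4 -0.8]
(0.4758, -0.2865, 0.06) -> [-0.0017 -0.0016  0.0375]
(0.4758, -0.2865, 0.0265) -> [-0.0017 -0.0018  0.071 ]
rot [ 0.34 -0.02 -0.01]
```

Emit:
{"name": "carry_out", "arguments": {
  "motion": [
    {"translation": [-0.0017, -0.0017, 0.02], "rotation": [0.3, 0, 0], "fingers": 0.003},
    {"translation": [-0.0017, -0.0017, 0.04], "rotation": [0.3, 0, 0], "fingers": 0.003},
    {"translation": [-0.0017, -0.0017, 0.053], "rotation": [0.3, 0, 0], "fingers": 0.003},
    {"translation": [-0.0017, -0.0017, 0.06], "rotation": [0.3, 0, 0], "fingers": 0.003},
    {"translation": [-0.0017, -0.0017, 0.065], "rotation": [0.3, 0, 0], "fingers": 0.003},
    {"translation": [-0.0017, -0.0017, 0.065], "rotation": [0.3, 0, 0], "fingers": 0.003},
    {"translation": [-0.0017, -0.0017, 0.065], "rotation": [0.3, 0, 0], "fingers": 0.003}
  ]
}}

```text
clock: 16.23
tool_pos: [0.4762, -0.2868, 0.0334]
tool_rot: [-0.192, 3.135, -0.0]
ft_force: [-0.0, -0.3, 0.5]
width: 0.178
```

Emit:
{"name": "carry_out", "arguments": {
  "motion": [
    {"translation": [0, 0, 0.004], "rotation": [0, 0, 0], "fingers": 0.003},
    {"translation": [0, 0, 0.0065], "rotation": [0, 0, 0], "fingers": 0.003},
    {"translation": [0, 0, 0.0065], "rotation": [0, 0, 0], "fingers": 0.003},
    {"translation": [0, 0, 0.0065], "rotation": [0, 0, 0], "fingers": 0.003}
  ]
}}

```text
clock: 16.57
tool_pos: [0.4763, -0.2868, 0.027]
tool_rot: [-0.192, 3.135, -0.0]
ft_force: [0.1, 0.1, -0.5]
width: 0.178
```

Emit:
{"name": "carry_out", "arguments": {
  "motion": [
    {"translation": [0, 0, 0.001], "rotation": [0, 0, 0], "fingers": 0.003},
    {"translation": [0, 0, 0.001], "rotation": [0, 0, 0], "fingers": 0.018},
    {"translation": [0, 0, 0], "rotation": [0, 0, 0], "fingers": 0.024},
    {"translation": [0, 0, 0], "rotation": [0, 0, 0], "fingers": 0.03},
    {"translation": [0, 0, 0], "rotation": [0, 0, 0], "fingers": 0.03},
    {"translation": [0, 0, -0.02], "rotation": [0, 0, 0], "fingers": 0.03},
    {"translation": [0, 0, -0.045], "rotation": [0, 0, 0], "fingers": 0.034},
    {"translation": [0, 0, -0.08], "rotation": [0, 0, 0], "fingers": 0.04},
    {"translation": [0, 0, -0.11], "rotation": [0, 0, 0], "fingers": 0.042},
    {"translation": [0, 0, -0.12], "rotation": [0, 0, 0], "fingers": 0.042}
  ]
}}

```text
clock: 17.4
tool_pos: [0.4777, -0.2882, 0.1522]
tool_rot: [-0.192, 3.131, -0.008]
ft_force: [0.1, -0.7, 1.2]
width: 0.493
```

```bash
python3 -c "
from h import *
to((.649,-.211,.15),(.649,-.211,.1),yaw=180)"
```

```text
t 17.4 p [ 0.4777 -0.2882  0.1522] yaw -173.0 tilt 0.38 w 0.0421 F [ 0.1 -0.7  1.2]
(0.649, -0.211, 0.15) -> [-0.1794  0.0557  0.0027]
(0.649, -0.211, 0.1) -> [-0.1792  0.056   0.0527]
rot [-0.28  0.26  7.  ]
```

Emit:
{"name": "carry_out", "arguments": {
  "motion": [
    {"translation": [-0.02, 0.006, 0], "rotation": [0, 0, 1], "fingers": 0.042},
    {"translation": [-0.055, 0.017, 0], "rotation": [0, 0, 3], "fingers": 0.042},
    {"translation": [-0.092, 0.029, 0], "rotation": [0, 0, 5], "fingers": 0.042},
    {"translation": [-0.13, 0.04, 0], "rotation": [0, 0, 7], "fingers": 0.042},
    {"translation": [-0.16, 0.05, 0.01], "rotation": [-0.3, 0.2, 7], "fingers": 0.042},
    {"translation": [-0.175, 0.055, 0.03], "rotation": [-0.3, 0.2, 7], "fingers": 0.042},
    {"translation": [-0.178, 0.056, 0.05], "rotation": [-0.3, 0.2, 7], "fingers": 0.042},
    {"translation": [-0.178, 0.056, 0.055], "rotation": [-0.3, 0.2, 7], "fingers": 0.042},
    {"translation": [-0.178, 0.056, 0.055], "rotation": [-0.3, 0.2, 7], "fingers": 0.042},
    {"translation": [-0.178, 0.056, 0.055], "rotation": [-0.3, 0.2, 7], "fingers": 0.042}
  ]
}}

```text
clock: 18.23
tool_pos: [0.6473, -0.2114, 0.0981]
tool_rot: [0.001, 3.141, 0.001]
ft_force: [-0.4, -0.0, -0.1]
width: 0.492
```

```bash
python3 - <<'E'
from h import *
to((.648,-.211,.05),yaw=180)
s=cams.snapshot("scene")[:,:,::-1]
cv2.imwrite("pics/s9.png",cv2.resize(s[220:320,170:320],None,fx=5,fy=5,interpolation=cv2.INTER_CUBIC))
E
```

```text
t 18.23 p [ 0.6473 -0.2114  0.0981] yaw 179.97 tilt 0.05 w 0.042 F [-0.4 -0.  -0.1]
(0.648, -0.211, 0.05) -> [-0.0007  0.0004  0.0481]
rot [ 0.03  0.04 -0.03]
```

View pics/s9.png

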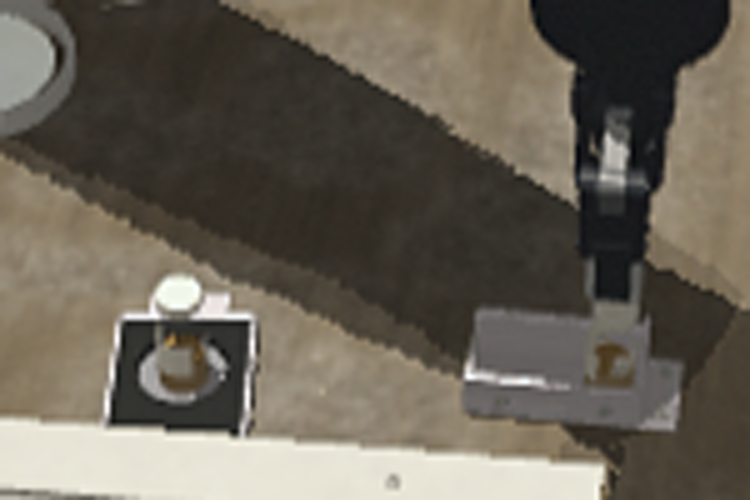

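The gripper is centred over the rear vial (615,350); the small tray's vial is still upright. Descending.

Emit:
{"name": "carry_out", "arguments": {
  "motion": [
    {"translation": [-0.0007, 0.0004, 0.025], "rotation": [0, 0, 0], "fingers": 0.042},
    {"translation": [-0.0007, 0.0004, 0.04], "rotation": [0, 0, 0], "fingers": 0.042},
    {"translation": [-0.0007, 0.0004, 0.048], "rotation": [0, 0, 0], "fingers": 0.042},
    {"translation": [-0.0007, 0.0004, 0.048], "rotation": [0, 0, 0], "fingers": 0.042},
    {"translation": [-0.0007, 0.0004, 0.048], "rotation": [0, 0, 0], "fingers": 0.042}
  ]
}}

```text
clock: 18.7
tool_pos: [0.6486, -0.2119, 0.0522]
tool_rot: [0.002, 3.139, -0.001]
ft_force: [0.9, -0.6, 0.7]
width: 0.489
```

Emit:
{"name": "carry_out", "arguments": {
  "motion": [
    {"translation": [0, 0, 0.002], "rotation": [0, 0, 0], "fingers": 0.03},
    {"translation": [0, 0, 0.002], "rotation": [0, 0, 0], "fingers": 0.022},
    {"translation": [0, 0, 0.002], "rotation": [0, 0, 0], "fingers": 0.01},
    {"translation": [0, 0, 0.002], "rotation": [0, 0, 0], "fingers": 0.01},
    {"translation": [0, 0, 0.002], "rotation": [0, 0, 0], "fingers": 0.01},
    {"translation": [0, 0, 0.002], "rotation": [0, 0, 0], "fingers": 0.01},
    {"translation": [0, 0, 0.002], "rotation": [0, 0, 0], "fingers": 0.01},
    {"translation": [0, 0, 0.002], "rotation": [0, 0, 0], "fingers": 0.01}
  ],
  "squeeze": 30
}}

```text
clock: 19.37
tool_pos: [0.6494, -0.2123, 0.0516]
tool_rot: [0.002, 3.137, -0.003]
ft_force: [-1.0, 0.6, 5.9]
width: 0.221
```

Emit:
{"name": "carry_out", "arguments": {
  "motion": [
    {"translation": [0, 0, -0.005], "rotation": [0, 0, 0], "fingers": 0.01},
    {"translation": [0, 0, -0.012], "rotation": [0, 0, 0], "fingers": 0.01},
    {"translation": [0, 0, -0.018], "rotation": [0, 0, 0], "fingers": 0.01},
    {"translation": [0.008, 0, -0.018], "rotation": [0, 0, 0], "fingers": 0.01},
    {"translation": [0.02, 0, -0.018], "rotation": [0, 0, 0], "fingers": 0.01},
    {"translation": [0.033, 0, -0.018], "rotation": [0, 0, 0], "fingers": 0.01},
    {"translation": [0.042, 0, -0.018], "rotation": [0, 0, 0], "fingers": 0.01},
    {"translation": [0.0445, 0, -0.016], "rotation": [0, 0, 0], "fingers": 0.01},
    {"translation": [0.0445, 0, -0.01], "rotation": [0, 0, 0], "fingers": 0.01},
    {"translation": [0.0445, 0, -0.005], "rotation": [0, 0, 0], "fingers": 0.01},
    {"translation": [0.0445, 0, -0.005], "rotation": [0, 0, 0], "fingers": 0.01}
  ]
}}

```text
clock: 20.28
tool_pos: [0.6046, -0.2118, 0.0548]
tool_rot: [0.001, 3.138, -0.001]
ft_force: [0.6, 0.3, -0.4]
width: 0.223
```

```bash
python3 -c "
from h import *
to((.605,-.212,.0518),yaw=180)"
```

```text
t 20.28 p [ 0.6046 -0.2118  0.0548] yaw 179.95 tilt 0.19 w 0.0191 F [ 0.6  0.3 -0.4]
(0.605, -0.212, 0.0518) -> [-0.0004 -0.0002  0.003 ]
rot [-0.04  0.19 -0.05]
```

Emit:
{"name": "carry_out", "arguments": {
  "motion": [
    {"translation": [0, 0, 0.002], "rotation": [0, 0, 0], "fingers": 0.01},
    {"translation": [0, 0, 0.0035], "rotation": [0, 0, 0], "fingers": 0.01},
    {"translation": [0, 0, 0.0035], "rotation": [0, 0, 0], "fingers": 0.01},
    {"translation": [0, 0, 0.0035], "rotation": [0, 0, 0], "fingers": 0.01}
  ]
}}

```text
clock: 20.62
tool_pos: [0.6051, -0.2118, 0.0517]
tool_rot: [0.001, 3.138, -0.001]
ft_force: [-1.1, 0.4, 3.3]
width: 0.223
```

Upward contact force shows the vial is on the lane floor. Releasing and rising, then heading for the new vial.

Emit:
{"name": "carry_out", "arguments": {
  "motion": [
    {"translation": [0, 0, 0], "rotation": [0, 0, 0], "fingers": 0.02},
    {"translation": [0, 0, 0], "rotation": [0, 0, 0], "fingers": 0.025},
    {"translation": [0, 0, 0], "rotation": [0, 0, 0], "fingers": 0.033},
    {"translation": [0, 0, 0], "rotation": [0, 0, 0], "fingers": 0.042},
    {"translation": [0, 0, -0.01], "rotation": [0, 0, 0], "fingers": 0.042},
    {"translation": [0, 0, -0.035], "rotation": [0, 0, 0], "fingers": 0.042},
    {"translation": [0, 0, -0.07], "rotation": [0, 0, 0], "fingers": 0.042},
    {"translation": [0, 0, -0.11], "rotation": [0, 0, 0], "fingers": 0.042},
    {"translation": [0, 0, -0.15], "rotation": [0, 0, 0], "fingers": 0.042},
    {"translation": [0, 0, -0.19], "rotation": [0, 0, 0], "fingers": 0.042},
    {"translation": [-0.005, 0.02, -0.22], "rotation": [0, 0, 0], "fingers": 0.042},
    {"translation": [-0.01, 0.05, -0.225], "rotation": [0, 0, 0], "fingers": 0.042}
  ]
}}

```text
clock: 21.62
tool_pos: [0.6156, -0.164, 0.2844]
tool_rot: [0.006, 3.13, -0.009]
ft_force: [0.4, -0.9, -0.3]
width: 0.497
```

```bash
python3 -c "
from h import *
to((.6475,.193,.27),(.6475,.193,.1),yaw=180)"
```

```text
t 21.62 p [ 0.6156 -0.164   0.2844] yaw 179.77 tilt 0.76 w 0.0425 F [ 0.4 -0.9 -0.3]
(0.6475, 0.193, 0.27) -> [-0.0303  0.3572  0.0128]
(0.6475, 0.193, 0.1) -> [-0.0282  0.3581  0.1828]
rot [-0.32  0.69 -0.23]
```

Emit:
{"name": "carry_out", "arguments": {
  "motion": [
    {"translation": [-0.003, 0.03, 0], "rotation": [0, 0, 0], "fingers": 0.042},
    {"translation": [-0.006, 0.07, 0], "rotation": [0, 0, 0], "fingers": 0.042},
    {"translation": [-0.009, 0.11, 0], "rotation": [0, 0, 0], "fingers": 0.042},
    {"translation": [-0.012, 0.15, 0], "rotation": [0, 0.3, 0], "fingers": 0.042},
    {"translation": [-0.016, 0.19, 0], "rotation": [0, 0.6, 0], "fingers": 0.042},
    {"translation": [-0.02, 0.23, 0], "rotation": [-0.3, 0.7, 0], "fingers": 0.042},
    {"translation": [-0.024, 0.27, 0], "rotation": [-0.3, 0.7, 0], "fingers": 0.042},
    {"translation": [-0.028, 0.31, 0], "rotation": [-0.3, 0.7, 0], "fingers": 0.042},
    {"translation": [-0.03, 0.34, 0], "rotation": [-0.3, 0.7, 0], "fingers": 0.042},
    {"translation": [-0.03, 0.357, 0.02], "rotation": [-0.3, 0.7, 0], "fingers": 0.042},
    {"translation": [-0.03, 0.357, 0.055], "rotation": [-0.3, 0.7, 0], "fingers": 0.042},
    {"translation": [-0.03, 0.357, 0.09], "rotation": [-0.3, 0.7, 0], "fingers": 0.042}
  ]
}}

```text
clock: 22.62
tool_pos: [0.6488, 0.1941, 0.1938]
tool_rot: [0.003, 3.138, 0.0]
ft_force: [0.4, -0.0, -0.5]
width: 0.49
```

```bash
python3 - <<'E'
from h import *
to((.6475,.193,.1),(.6475,.193,.05),yaw=180)
S=cams.snapshot("scene")
hsv=cv2.cvtColor(S,cv2.COLOR_RGB2HSV)
for nm,box,z in(("lane",(262,268,300,288),.055),("kits",(198,273,212,284),.055),("new",(300,162,316,176),.058),("kitL",(258,120,275,140),.055)):
    for c,a,b in blobs(S.min(2)>190,*box): print(nm,c,a,b,ray('scene',[c],z)[0].round(4))
E
```

```text
t 22.62 p [0.6488 0.1941 0.1938] yaw 179.9 tilt 0.2 w 0.0418 F [ 0.4 -0.  -0.5]
(0.6475, 0.193, 0.1) -> [ 0.0016 -0.0011  0.0938]
(0.6475, 0.193, 0.05) -> [ 0.0018 -0.0012  0.1438]
rot [ 0.   0.2 -0.1]
lane (np.float64(271.5), np.float64(278.4)) 44 (267, 276, 9, 6) [ 0.6033 -0.2117  0.055 ]
kits (np.float64(204.4), np.float64(278.9)) 50 (198, 276, 12, 8) [ 0.4673 -0.2308  0.055 ]
kitL (np.float64(267.1), np.float64(129.2)) 12 (265, 128, 5, 3) [0.5172 0.3812 0.055 ]
```

Emit:
{"name": "carry_out", "arguments": {
  "motion": [
    {"translation": [0.0015, -0.001, 0.03], "rotation": [0, 0, 0], "fingers": 0.042},
    {"translation": [0.0015, -0.001, 0.065], "rotation": [0, 0, 0], "fingers": 0.042},
    {"translation": [0.0015, -0.001, 0.1], "rotation": [0, 0, 0], "fingers": 0.042},
    {"translation": [0.0015, -0.001, 0.125], "rotation": [0, 0, 0], "fingers": 0.042},
    {"translation": [0.0015, -0.001, 0.14], "rotation": [0, 0, 0], "fingers": 0.042},
    {"translation": [0.0015, -0.001, 0.143], "rotation": [0, 0, 0], "fingers": 0.042},
    {"translation": [0.0015, -0.001, 0.143], "rotation": [0, 0, 0], "fingers": 0.042},
    {"translation": [0.0015, -0.001, 0.143], "rotation": [0, 0, 0], "fingers": 0.042}
  ]
}}

```text
clock: 23.33
tool_pos: [0.6434, 0.1918, 0.043]
tool_rot: [-0.004, -3.135, 0.002]
ft_force: [-0.3, -0.0, 0.6]
width: 0.488
```

Emit:
{"name": "carry_out", "arguments": {
  "motion": [
    {"translation": [-0.004, 0.001, -0.007], "rotation": [0, 0, 0], "fingers": 0.042},
    {"translation": [-0.004, 0.001, -0.007], "rotation": [0, 0, 0], "fingers": 0.042},
    {"translation": [-0.004, 0.001, -0.007], "rotation": [0, 0, 0], "fingers": 0.033},
    {"translation": [-0.004, 0.001, -0.007], "rotation": [0, 0, 0], "fingers": 0.025},
    {"translation": [-0.004, 0.001, -0.007], "rotation": [0, 0, 0], "fingers": 0.01},
    {"translation": [-0.004, 0.001, -0.007], "rotation": [0, 0, 0], "fingers": 0.01},
    {"translation": [-0.004, 0.001, -0.007], "rotation": [0, 0, 0], "fingers": 0.01},
    {"translation": [-0.004, 0.001, -0.007], "rotation": [0, 0, 0], "fingers": 0.01},
    {"translation": [-0.004, 0.001, -0.007], "rotation": [0, 0, 0], "fingers": 0.01}
  ]
}}

```text
clock: 24.08
tool_pos: [0.6479, 0.193, 0.0507]
tool_rot: [-0.004, -3.136, 0.001]
ft_force: [-0.6, 0.8, 5.4]
width: 0.224
```

```bash
python3 -c "
from h import *
to((.6475,.193,.29),yaw=180)"
```

```text
t 24.08 p [0.6479 0.193  0.0507] yaw 179.84 tilt 0.34 w 0.0192 F [-0.6  0.8  5.4]
(0.6475, 0.193, 0.29) -> [ 1.800e-03 -2.000e-04 -2.393e-01]
rot [-0.05 -0.34 -0.16]
```

Emit:
{"name": "carry_out", "arguments": {
  "motion": [
    {"translation": [0, 0, -0.01], "rotation": [0, 0, 0], "fingers": 0.01},
    {"translation": [0, 0, -0.03], "rotation": [0, 0, 0], "fingers": 0.01},
    {"translation": [0, 0, -0.06], "rotation": [0, 0, 0], "fingers": 0.01},
    {"translation": [0, 0, -0.095], "rotation": [0, 0, 0], "fingers": 0.01},
    {"translation": [0, 0, -0.13], "rotation": [0, -0.2, 0], "fingers": 0.01},
    {"translation": [0, 0, -0.165], "rotation": [0, -0.3, 0], "fingers": 0.01},
    {"translation": [0, 0, -0.2], "rotation": [0, -0.3, 0], "fingers": 0.01},
    {"translation": [0, 0, -0.23], "rotation": [0, -0.3, 0], "fingers": 0.01},
    {"translation": [0, 0, -0.245], "rotation": [0, -0.3, 0], "fingers": 0.01},
    {"translation": [0, -0.015, -0.25], "rotation": [0, -0.3, 0], "fingers": 0.01},
    {"translation": [0, -0.04, -0.25], "rotation": [0, -0.3, 0], "fingers": 0.01},
    {"translation": [0, -0.075, -0.25], "rotation": [0, -0.3, 0], "fingers": 0.01}
  ]
}}

```text
clock: 25.08
tool_pos: [0.6488, 0.1186, 0.3008]
tool_rot: [0.0, -3.141, 0.001]
ft_force: [1.2, -1.4, -1.1]
width: 0.225
```

```bash
python3 -c "
from h import *
to((.650,-.212,.29),(.650,-.212,.13),yaw=180)"
```

```text
t 25.08 p [0.6488 0.1186 0.3008] yaw -180.0 tilt 0.05 w 0.0192 F [ 1.2 -1.4 -1.1]
(0.65, -0.212, 0.29) -> [-0.0012 -0.3305  0.0109]
(0.65, -0.212, 0.13) -> [-0.0013 -0.3305  0.1709]
rot [-0.03 -0.04  0.  ]
```

Emit:
{"name": "carry_out", "arguments": {
  "motion": [
    {"translation": [0, -0.035, 0], "rotation": [0, 0, 0], "fingers": 0.01},
    {"translation": [0, -0.075, 0], "rotation": [0, 0, 0], "fingers": 0.01},
    {"translation": [0, -0.115, 0], "rotation": [0, 0, 0], "fingers": 0.01},
    {"translation": [0, -0.155, 0], "rotation": [0, 0, 0], "fingers": 0.01},
    {"translation": [0, -0.195, 0], "rotation": [0, 0, 0], "fingers": 0.01},
    {"translation": [0, -0.235, 0], "rotation": [0, 0, 0], "fingers": 0.01},
    {"translation": [0, -0.27, 0.005], "rotation": [0, 0, 0], "fingers": 0.01},
    {"translation": [-0.001, -0.3, 0.02], "rotation": [0, 0, 0], "fingers": 0.01},
    {"translation": [-0.001, -0.32, 0.045], "rotation": [0, 0, 0], "fingers": 0.01},
    {"translation": [-0.001, -0.33, 0.075], "rotation": [0, 0, 0], "fingers": 0.01},
    {"translation": [-0.001, -0.3305, 0.105], "rotation": [0, 0, 0], "fingers": 0.01},
    {"translation": [-0.001, -0.3305, 0.13], "rotation": [0, 0, 0], "fingers": 0.01}
  ]
}}

```text
clock: 26.08
tool_pos: [0.6479, -0.2133, 0.1675]
tool_rot: [-0.003, -3.138, -0.001]
ft_force: [0.2, 0.0, -0.2]
width: 0.224
```

```bash
python3 -c "
from h import *
to((.6495,-.212,.105),yaw=180)"
```

```text
t 26.08 p [ 0.6479 -0.2133  0.1675] yaw 179.89 tilt 0.21 w 0.0191 F [ 0.2  0.  -0.2]
(0.6495, -0.212, 0.105) -> [-0.0018  0.0012  0.0625]
rot [ 0.05 -0.21 -0.11]
```

Emit:
{"name": "carry_out", "arguments": {
  "motion": [
    {"translation": [-0.0015, 0.001, 0.025], "rotation": [0, 0, 0], "fingers": 0.01},
    {"translation": [-0.0015, 0.001, 0.05], "rotation": [0, 0, 0], "fingers": 0.01},
    {"translation": [-0.0015, 0.001, 0.065], "rotation": [0, -0.2, 0], "fingers": 0.01},
    {"translation": [-0.0015, 0.001, 0.068], "rotation": [0, -0.2, 0], "fingers": 0.01},
    {"translation": [-0.0015, 0.001, 0.068], "rotation": [0, -0.2, 0], "fingers": 0.01},
    {"translation": [-0.0015, 0.001, 0.068], "rotation": [0, -0.2, 0], "fingers": 0.01}
  ]
}}

```text
clock: 26.58
tool_pos: [0.6492, -0.2127, 0.1004]
tool_rot: [0.003, 3.141, 0.001]
ft_force: [0.2, 0.2, -0.1]
width: 0.221
```

```bash
python3 - <<'E'
from h import *
to((.6495,-.212,.055),yaw=180)
s=cams.snapshot("scene")[:,:,::-1]
cv2.imwrite("pics/s10.png",cv2.resize(s[230:320,230:330],None,fx=6,fy=6,interpolation=cv2.INTER_CUBIC))
E
```

```text
t 26.58 p [ 0.6492 -0.2127  0.1004] yaw 179.88 tilt 0.03 w 0.0189 F [ 0.2  0.2 -0.1]
(0.6495, -0.212, 0.055) -> [-0.0003  0.0006  0.0454]
rot [ 0.02  0.01 -0.12]
```

View pics/s10.png

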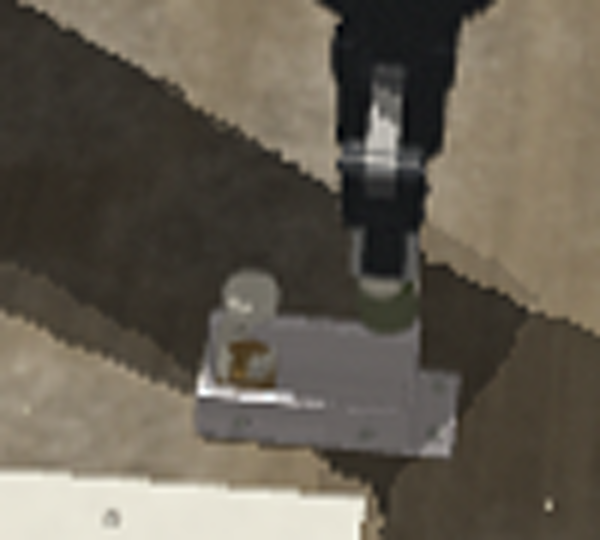

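The old vial is at the front (250,340) and the new one hangs above the rear half (388,310), close to the back wall. I'll shift it 3 mm forward for margin and lower it.

Emit:
{"name": "carry_out", "arguments": {
  "motion": [
    {"translation": [0.003, 0.0006, 0.008], "rotation": [0, 0, 0], "fingers": 0.01},
    {"translation": [0.003, 0.0006, 0.02], "rotation": [0, 0, 0], "fingers": 0.01},
    {"translation": [0.003, 0.0006, 0.032], "rotation": [0, 0, 0], "fingers": 0.01},
    {"translation": [0.003, 0.0006, 0.04], "rotation": [0, 0, 0], "fingers": 0.01},
    {"translation": [0.003, 0.0006, 0.042], "rotation": [0, 0, 0], "fingers": 0.01},
    {"translation": [0.003, 0.0006, 0.042], "rotation": [0, 0, 0], "fingers": 0.01}
  ]
}}

```text
clock: 27.13
tool_pos: [0.6459, -0.2117, 0.0575]
tool_rot: [-0.003, -3.141, -0.001]
ft_force: [-0.7, -0.5, 0.4]
width: 0.225
```

Emit:
{"name": "carry_out", "arguments": {
  "motion": [
    {"translation": [0, 0, 0.002], "rotation": [0, 0, 0], "fingers": 0.01},
    {"translation": [0, 0, 0.004], "rotation": [0, 0, 0], "fingers": 0.01},
    {"translation": [0, 0, 0.004], "rotation": [0, 0, 0], "fingers": 0.01},
    {"translation": [0, 0, 0.004], "rotation": [0, 0, 0], "fingers": 0.01}
  ]
}}

```text
clock: 27.47
tool_pos: [0.646, -0.2118, 0.0537]
tool_rot: [-0.003, -3.141, -0.001]
ft_force: [0.2, 0.0, 0.2]
width: 0.226
```

Emit:
{"name": "carry_out", "arguments": {
  "motion": [
    {"translation": [0, 0, 0.001], "rotation": [0, 0, 0], "fingers": 0.01},
    {"translation": [0, 0, 0.001], "rotation": [0, 0, 0], "fingers": 0.02},
    {"translation": [0, 0, 0.0005], "rotation": [0, 0, 0], "fingers": 0.025},
    {"translation": [0, 0, 0], "rotation": [0, 0, 0], "fingers": 0.033},
    {"translation": [0, 0, 0], "rotation": [0, 0, 0], "fingers": 0.042},
    {"translation": [0, 0, -0.01], "rotation": [0, 0, 0], "fingers": 0.042},
    {"translation": [0, 0, -0.035], "rotation": [0, 0, 0], "fingers": 0.042},
    {"translation": [0, 0, -0.07], "rotation": [0, 0, 0], "fingers": 0.042},
    {"translation": [0, 0, -0.11], "rotation": [0, 0, 0], "fingers": 0.042},
    {"translation": [0, 0, -0.15], "rotation": [0, 0, 0], "fingers": 0.042},
    {"translation": [0, 0.01, -0.19], "rotation": [0, 0, 0], "fingers": 0.042},
    {"translation": [0, 0.03, -0.22], "rotation": [0, 0, 0], "fingers": 0.042}
  ]
}}

```text
clock: 28.47
tool_pos: [0.6462, -0.1835, 0.2784]
tool_rot: [0.007, 3.139, -0.002]
ft_force: [1.1, 0.4, 0.4]
width: 0.494
```

Emit:
{"name": "carry_out", "arguments": {
  "motion": [
    {"translation": [0, 0.04, 0], "rotation": [0, 0, 0], "fingers": 0.042},
    {"translation": [0, 0.08, 0], "rotation": [0, 0, 0], "fingers": 0.042},
    {"translation": [0, 0.12, 0], "rotation": [0, 0, 0], "fingers": 0.042},
    {"translation": [0, 0.16, 0], "rotation": [0, 0, 0], "fingers": 0.042},
    {"translation": [0, 0.2, 0], "rotation": [0, 0, 0], "fingers": 0.042},
    {"translation": [0, 0.2, 0], "rotation": [0, 0, 0], "fingers": 0.042},
    {"translation": [0, 0.2, 0], "rotation": [0, 0, 0], "fingers": 0.042}
  ]
}}

```text
clock: 29.05
tool_pos: [0.6469, 0.0188, 0.2793]
tool_rot: [0.001, 3.138, -0.002]
ft_force: [0.5, -0.6, -0.2]
width: 0.492
```

```bash
python3 - <<'E'
from h import *
to()
S=cams.snapshot("scene");T=cams.snapshot("top");np.save("pics/S11.npy",S);np.save("pics/T11.npy",T)
for nm,box,z in(("lane",(262,266,300,288),.055),("kits",(198,273,212,284),.055),("kitL",(258,120,275,140),.055)):
    for c,a,b in blobs(S.min(2)>180,*box): print(nm,c,a,b,ray('scene',[c],z)[0].round(4))
def c(im,x,y,w,h,f): return cv2.resize(im[y:y+h,x:x+w,::-1],(w*f,h*f),interpolation=cv2.INTER_CUBIC)
a=np.vstack([c(S,180,255,140,50,5)[:250],c(S,210,100,140,65,5)[:325]])
cv2.imwrite("pics/s11.png",a)
cv2.imwrite("pics/s12.png",np.hstack([c(T,375,170,66,100,6),c(T,136,170,66,100,6)]))
E
```

```text
t 29.05 p [0.6469 0.0188 0.2793] yaw 179.96 tilt 0.24 w 0.042 F [ 0.5 -0.6 -0.2]
lane (np.float64(271.4), np.float64(278.2)) 48 (267, 275, 9, 7) [ 0.603  -0.2111  0.055 ]
lane (np.float64(291.8), np.float64(278.4)) 45 (288, 276, 9, 6) [ 0.6448 -0.2063  0.055 ]
kits (np.float64(204.3), np.float64(279.0)) 52 (198, 276, 12, 8) [ 0.4672 -0.2311  0.055 ]
kitL (np.float64(266.8), np.float64(129.3)) 16 (265, 128, 5, 4) [0.5164 0.3806 0.055 ]
```

View pics/s11.png

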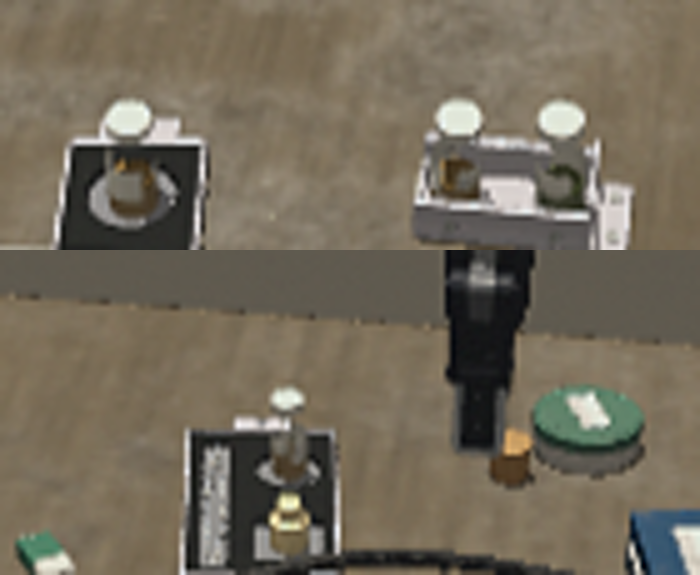

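View pics/s12.png

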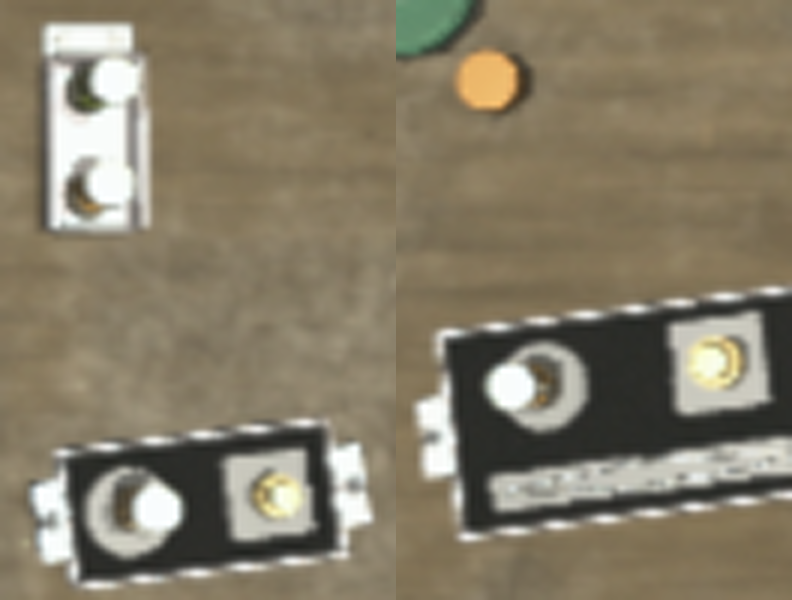

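Every item sits in its place: both weights are in the squares, vials are in the round cut-outs, and the lane holds the brown vial in front with the olive one behind. Handing in.

```bash
python3 -c "
from plant import robot
print(robot.close_job())"
```

```text
the job is handed in; nothing more can be done
None
```

Both kits are made up and the lane is restocked. I handed the job in at about 29 s of the 125 s allowed; it gives no verdict.

- **Larger tray:** it holds the oldest vial in the round cut-out and the larger weight in the square one.
- **Smaller tray:** its own vial was left alone, and the smaller weight is in the square cut-out.
- **Lane:** the old rear vial now stands at the front, near the lip. The new olive vial stands behind it.

**Final checks:** pictures from both cameras showed all six items upright and in place. The gripper was empty and clear, about 0.28 m up. In the scene view:

| Item | Measured x (m) | Measured y (m) | Aimed or last known x, y (m) |
|---|---|---|---|
| Front vial in larger tray | 0.516 | 0.381 | 0.519, 0.380 |
| Old vial at lane front | 0.603 | -0.211 | 0.605, -0.212 |
| New vial at lane rear | 0.645 | -0.206 | 0.646, -0.212 |
| Vial in smaller tray | 0.467 | -0.231 | 0.467, -0.231 (unmoved) |

- **Disagreements:** the two cameras differed by about 2 mm, which is the calibration error. The new vial's y looks about 5 mm off only because I used the height of the shorter vials; corrected for its real height it is about -0.210.
- **Weights:** I checked these by eye in the pictures, not by measuring. Each looked within a few millimetres of its square's centre.
- **Lane position:** the lip's position is an estimate from the picture, putting the old vial about 2 mm short of touching it.

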